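# Mount the empty reel on the bench winder

## Robot

A 6-joint arm with a two-finger parallel gripper is mounted at the origin on the work surface. World frame = base frame: x ahead of the robot, y to its left, z up, the work surface at z = 0. Lengths are in m, angles in rad, forces in N, time in s.
With the tool pointing down it reaches from about 0.35 to 0.775 m from the base axis. Payload 5.5 kg.
Tool frame: the origin (TCP) lies on the mounting face of the last link; the fingertips stand 173 mm ahead of it and the grasp point (between the pads) lies 155 mm ahead of it; z points along the fingers, y is the direction in which the jaws open and shut (so a half turn about z gives the same grasp; the last joint's range is limited). The gripper opens to 85 mm and grips with 20 to 120 N. Pads are 22 mm wide; open, the fingers measure 114 mm over their backs; the gripper's body (76 mm by 85 mm) begins 54 mm behind the grasp point. The pads swing forward as they close: fully open they stand 13 mm farther back than shut.
Start: joints at [-1.367, 0.313, 0.046, 1.304, 0, 1.431], TCP at [0.194, -0.541, 0.405] pointing down, gripper open.
Joint ranges: [-2.76, 2.76], [-0.86, 1.69], [-1.03, 1.26], [-2.2, 2.34], [-1.47, 1.5], [-3.14, 3.14]. Speed limits (rad/s): [2.57, 2.57, 3.14, 3.14, 3.14, 3.14].

## Interface

Orientations are given as a unit quaternion [w, x, y, z].
In Python, from workcell import get_state, eyes, env gives the robot as it stands. The module is installed in compiled form; this text tells all that it offers.
- The arm moves only by the tool carry_out, never from a script. Its argument "motion" is a list of rows, each an object of numbers: "jaw": the opening, from -1 (shut) to 1 (fully open); "tx", "ty", "tz": the shift along the tool's x, y, z in cm; "wx", "wy", "wz": the turn, a rotation vector about the tool's x, y, z in degrees. In form: [{"jaw": .., "tx": .., "ty": .., "tz": .., "wx": .., "wy": .., "wz": ..}, ...]. A call has 1 to 20 rows; each row shifts and turns the commanded pose from where the row before left it, along the tool's axes as they then stand; what a row does not reach is not made up. A row lasts 1/8 s, in which the tool goes at most 62.5 mm and 10.7 degrees, less where a joint would pass 70% of its speed; a pose out of reach is approached as far as the arm can. A call with a gripper value outside its range is refused whole. The fingers move at their own pace and stop on an object; "force" is the grip in N (left out, the last holds). Time passes only in rows, so rows that do not move let the fingers close. It gives the time, the measured TCP pose, the force and the opening at its end, in the units of the state.
- get_state(): the state, without advancing time (a new reading comes with each control period).
- eyes.read_camera(name): name is "scene" or "top" or "wrist"; returns the picture (400x640x3 uint8, blue, green, red); there is no depth.
- eyes.calibration(name): a dict with "K" (3x3 intrinsics, pixels), "camera_from_world" (4x4, takes a point from world to camera coordinates). Camera axes: x right, y up, looking along -z (the intrinsics and any distortion apply to the point x, -y, -z); pixel columns grow to the right and rows downward; lengths in m; the calibration is good to about 2 mm. A picture is of the moment at which its call begins: read the wrist's pose just before it. calibration takes no time and is no camera call; for the wrist camera it gives the pose at the moment of the call.
- env.hand_in(): hands the job in, once; it reports no verdict.
The state is a dict: "clock": time; "joint_pos": joint angles; "qvel": joint speeds; "tau": joint torques, N m; "tcp_pos": TCP position; "orientation": TCP orientation; "wrist_force": force on the tool from outside, world axes, zero at the start; "ft_torque": the same for the moment, N m; "finger_gap": finger opening in m.
Only numpy, scipy, OpenCV 4.12 (cv2) and the standard library are available. Lean on these libraries where they do the work, as an engineer would, in place of code of your own. Each camera call takes 0.05 s, during which the arm holds its last target.

## Task

The empty aluminium reel is lying on its side in the two-bar rest. Stand it upright on the bare bench, neck up, and let go of it; then take it again by the neck from above and put it over the winder's upright spindle, turning it until its slotted flange drops over the drive pins and it sits fully home, and let go. Do not let the reel drop or tumble, and leave the other things on the bench where they are.

Things in the scene. Friction and masses are not known exactly. Their poses are not given: they have to be found in the camera images.
- reel: Plain aluminium reel, 128 mm long, 0.22-0.45 kg. Origin: centre of the face of its slotted end; z runs along it towards the neck. Along z: 0-12 mm slotted flange, diameter 76; 12-66 core, diameter 40; 66-74 second flange, diameter 76; 74-128 neck. Blind bore, diameter 21, 66 deep, in the slotted end. At the start it lies on its side in the rest, axis level and 46 mm above the bench.
- reel_neck (a point): Point on the reel's axis in the middle of its neck, 102 mm from the reel's origin. The neck is a smooth solid stub, diameter 36 mm, 54 mm long (26 mm either side of this point), the place to grip the reel. Axes as the reel's.
- reel_slots (a point): Point on the reel's axis at its slotted end (same as the reel's origin). The slotted flange has a cross-shaped cut-out right through its 12 mm: four radial slots 16 mm wide along the reel's own +x, -x, +y and -y axes, reaching out to radius 31 mm.
- cradle: Steel rest fixed to the bench: a 5 mm strip 80 x 84 mm with two parallel bars 77 mm long (tops 16 mm above the bench, inner faces 48 mm apart) that carry the reel's flanges. Origin on the bench under its middle. The bars run along its x; the reel's neck overhangs the end at -x (towards the robot), clear of the bars and 28 mm clear of the bench.
- winder: Bench winder, fixed. Green gearbox block 170 x 170 mm, 30 mm high; grey guard plates 5 mm thick on three sides (its own -x, +y and -y; inner faces 75 mm from the spindle axis, tops 170 mm above the bench), open at its own +x, the side away from the robot. Origin on the bench under the spindle axis, z up. A steel drive disc, diameter 68, lies round the spindle.
- seat (a point): Point on the spindle axis on top of the drive disc, 38 mm above the bench: the reel's origin lies here when fully home. Two drive pins, diameter 10, 10 mm tall, stand on the disc opposite each other, 22 mm from the axis. The disc is stiff (0.6 N m turns it) and stays put under a light press; the direction of its pins differs every time and is not reported. Axes as the winder's.
- spindle_tip (a point): Tip of the upright spindle, 56 mm above the seat. Spindle diameter 18, last 8 mm tapering to 7. A reel lowered with slots and pins out of line stops on the pins 10 mm above its seat; it must be turned, at most 45 degrees one way or the other, and can drop when in line to within about 7 degrees.
- wrench: Bystander: steel wrench, 190 mm, lying flat. Leave alone.
- pliers: Bystander: pliers with black handles, 150 mm, lying flat. Leave alone.
- tube: Bystander: square steel tube offcut 160 x 30 x 30 mm. Leave alone.
- angle: Bystander: rusty-brown angle-iron offcut 150 x 40 x 40 mm. Leave alone.
- bottle: Bystander: standing clear water bottle, diameter 64, 200 mm tall. Leave alone.
- tin: Bystander: standing paint tin, diameter 100, 130 mm tall. Leave alone.
- hammer: Bystander: hammer, 260 mm, lying flat. Leave alone.
Not all that is in view belongs to the job. Leave any pink look-alike of the reel alone. What is shaped like the winder but orange is not meant.

How it is judged:
On the way:
1. the reel stands upright on the bare bench, neck up, away from the winder, at rest and let go (angle between reel's own z axis and vertical below 0.1 rad and height (world z) of reel below 0.004 m and horizontal distance between reel and seat above 0.12 m and contact force between reel and the fingers below 0.1 N and linear speed of reel below 0.03 m/s), for 0.2 s.
At the end, for the whole second after the job is handed in: The reel sits on the winder's spindle, neck up and upright (within 0.05 rad), within 4 mm of the spindle axis, its slotted face within 3 mm of the drive disc (so the pins are in the slots), at rest and let go (horizontal distance between reel and seat below 0.004 m and z of reel in the frame of seat between -0.004 and 0.003 m and angle between reel's own z axis and vertical below 0.05 rad and contact force between reel and the fingers below 0.1 N and linear speed of reel below 0.02 m/s); the robot touches nothing.
It fails at once if the reel falls, tumbles or rolls away: it moves faster than 0.4 m/s while the fingers do not hold it (linear speed of reel above 0.4 m/s and contact force between reel and the fingers below 0.1 N).
It fails at once if a bystander is shoved more than 40 mm from its place (distance of any of wrench, pliers, tube, angle, bottle, tin, hammer from where it was at the start of the episode above 0.04 m).
It also fails if it takes over 72 s, if anything falls off the work surface, if the arm or the gripper's body presses on something with over 40 N, if the wrist force passes 120 N, or if a joint passes its speed limit or range.

## Working session

There is one attempt and no reset: what is moved stays moved. The work goes in short steps, Python scripts to look and compute and a tool call to move; the robot and the scene stay as the last step left them, time stands still between calls to the robot, and variables do not carry over. Pictures are saved under pics/ and viewed, and the job is handed in when it is done.

Besides the shell and the picture viewer there is one more tool, called after "Emit:" as name(argument=value, ...), one argument or row to a line, values as JSON. carry_out: Moves the arm, as the interface text tells. Its arguments: {"type":"object","properties":{"motion":{"type":"array"},"force":{"type":"number"}},"required":["motion"]}

```bash
mkdir -p pics; python3 - <<'E'
from workcell import get_state, eyes, env
import cv2, json, numpy as np
s=get_state(); print(s)
for n in ["scene","top","wrist"]:
    c=eyes.calibration(n); print(n,c)
    cv2.imwrite(f"pics/{n}0.png",eyes.read_camera(n))
E
```

```text
{'clock': 0.0, 'joint_pos': array([-1.36659156e+00,  3.14002425e-01,  4.49924504e-02,  1.30360824e+00,
        3.52561235e-05,  1.43117649e+00]), 'qvel': array([-2.89828955e-04, -1.44050595e-03, -1.36539174e-06,  8.88368090e-04,
        6.62338991e-04, -1.09756436e-03]), 'tau': array([-8.32121132e-04, -4.80628717e+01,  2.98530489e+01,  1.91867998e-02,
       -2.34776508e-04, -1.45406950e-06]), 'tcp_pos': array([ 0.19377153, -0.54115977,  0.40381295]), 'orientation': array([-9.11037636e-04,  9.85259031e-01,  1.71066687e-01, -1.17926290e-05]), 'wrist_force': array([-0.39741578,  0.5304108 ,  0.08334102]), 'ft_torque': array([-0.00474583,  0.01054658,  0.02737225]), 'finger_gap': 0.0849889698371791}
scene {'K': array([[379.01280103,   0.        , 319.22243512],
       [  0.        , 379.01280103, 197.94562438],
       [  0.        ,   0.        ,   1.        ]]), 'camera_from_world': array([[-0.1040601 ,  0.99444739,  0.01568082,  0.03580679],
       [-0.78396958, -0.09171704,  0.61398671,  0.35924399],
       [ 0.61201568,  0.05159824,  0.78916059, -1.43260003],
       [ 0.        ,  0
[... 205 characters left out ...]
'camera_from_world': array([[-0.02276013, -0.99958619, -0.01759067,  0.04741531],
       [ 0.99717915, -0.0239571 ,  0.07113223, -0.49319748],
       [-0.07152421, -0.01592207,  0.99731177, -1.20719774],
       [ 0.        ,  0.        ,  0.        ,  1.        ]])}
wrist {'K': array([[338.97782973,   0.        , 310.96197548],
       [  0.        , 338.97782973, 195.2376392 ],
       [  0.        ,   0.        ,   1.        ]]), 'camera_from_world': array([[ 0.33698561, -0.94150853, -0.00154546, -0.57419804],
       [ 0.89519627,  0.32091711, -0.30925045,  0.04089592],
       [ 0.29165791,  0.10282946,  0.95097937, -0.38001309],
       [ 0.        ,  0.        ,  0.        ,  1.        ]])}
```

View pics/scene0.png

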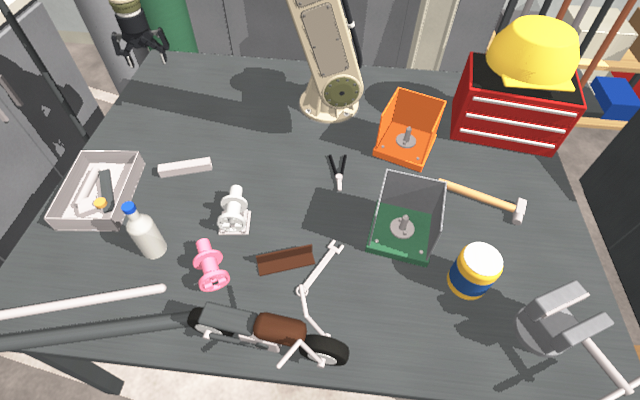

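View pics/top0.png

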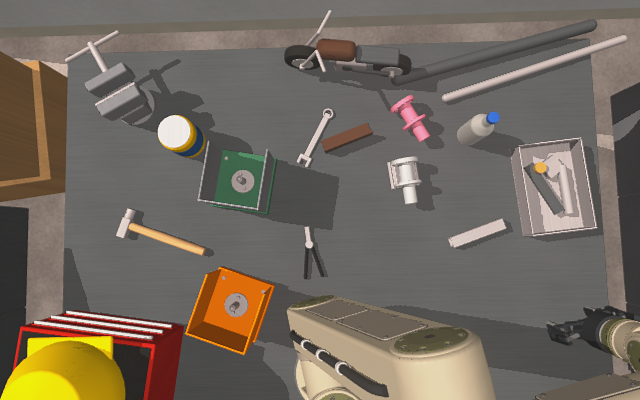

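View pics/wrist0.png

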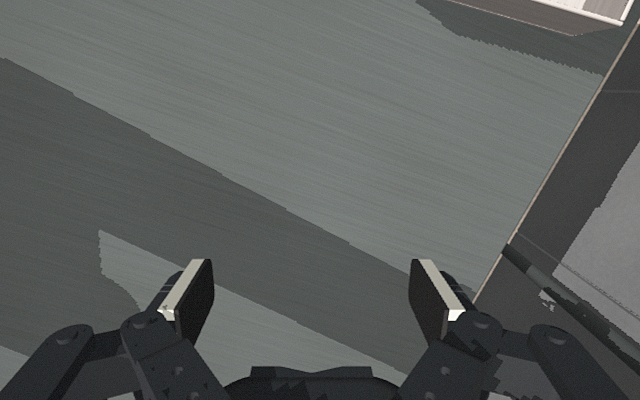

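Scene view: silver reel in its rest at (235,210), and at (404,180) in top. The pink look-alike is at (209,265), and (411,118) in top. The green winder is at (402,228), and (242,181) in top. The orange one, at (410,130) in scene, is the decoy. Silver and green fit the description, so I'm confirming with enlarged crops.

```bash
cat > h.py <<'E'
import numpy as np, cv2
from workcell import get_state, eyes, env
def project(c,P):
    P=np.atleast_2d(P); T=c["camera_from_world"]; p=P@T[:3,:3].T+T[:3,3]
    q=np.stack([p[:,0],-p[:,1],-p[:,2]],1)@c["K"].T
    return q[:,:2]/q[:,2:]
def ray(c,uv):
    T=c["camera_from_world"];R=T[:3,:3]
    d=np.linalg.inv(c["K"])@np.array([uv[0],uv[1],1.]); d=np.array([d[0],-d[1],-d[2]])
    return -R.T@T[:3,3], R.T@d
def onplane(c,uv,z):
    o,d=ray(c,uv); return o+d*(z-o[2])/d[2]
def tri(rs):
    A=np.zeros((3,3));b=np.zeros(3)
    for o,d in rs:
        d=d/np.linalg.norm(d);M=np.eye(3)-np.outer(d,d);A+=M;b+=M@o
    p=np.linalg.solve(A,b)
    return p,[float(np.linalg.norm(np.cross(p-o,d/np.linalg.norm(d)))) for o,d in rs]
E
python3 - <<'E'
import cv2,numpy as np
t=cv2.imread("pics/top0.png");s=cv2.imread("pics/scene0.png")
f=lambda im,x,y,w,h,k:cv2.resize(im[y:y+h,x:x+w],None,fx=k,fy=k,interpolation=cv2.INTER_CUBIC)
a=f(t,355,145,100,75,4);b=f(s,190,170,100,75,4)
c=f(t,192,140,100,75,4);d=f(s,355,165,100,75,4)
cv2.imwrite("pics/crop1.png",np.vstack([np.hstack([a,b]),np.hstack([c,d])]))
E
```

```text
(no output)
```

View pics/crop1.png

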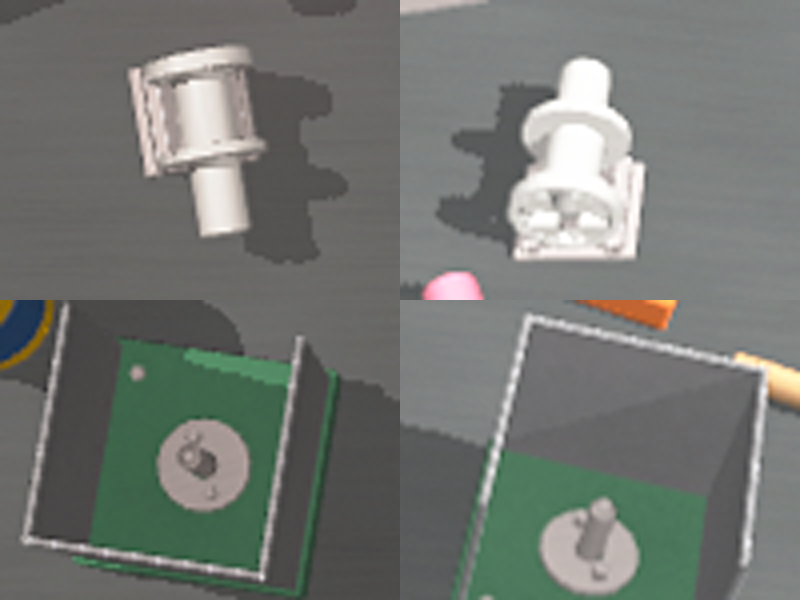

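Confirmed: the silver reel has its slots on the far side and its neck towards the robot, and the green winder has its spindle, disc and two pins. Measuring now.

```bash
python3 - <<'E'
from h import *
np.set_printoptions(precision=4,suppress=True)
t=eyes.calibration("top");s=eyes.calibration("scene")
print("neck base/end", onplane(t,(409.5,187),.046),onplane(t,(411.1,202.5),.046))
a=onplane(t,(409.5,187),.046)-onplane(t,(411.1,202.5),.046);print(np.linalg.norm(a),np.degrees(np.arctan2(a[1],a[0])))
# neck edges via mask in top
im=cv2.imread("pics/top0.png");g=im.min(2)
for r in range(180,206):
    row=g[r,390:430].astype(int); xs=np.where(row>150)[0]
    if len(xs): print(r,xs[0]+390,xs[-1]+390, end=' | ')
print()
# flange side view edges: scene neck top
print("tip",tri([ray(t,(240,179.3)),ray(s,(405,216.2))]))
print("disc",onplane(t,(242.75,181.2),.038))
P1=[onplane(t,(240,174.2),.048),onplane(s,(400,220),.048)];P2=[onplane(t,(244.7,188),.048),onplane(s,(404.75,232.5),.048)]
print(P1,P2)
for i in range(2):
    d=P1[i]-P2[i];print(np.linalg.norm(d),np.degrees(np.arctan2(d[1],d[0])),(P1[i]+P2[i])/2)
# guard top corners
for uv in [(208.5,141),(198,200),(258,209),(267,150)]: print(onplane(t,uv,.17))
for n,uv in dict(bottle=(493,117),tin=(176,132),tubeA=(450,243),tubeB=(506,225),angA=(323,148),angB=(370,130),pli=(309,245),pl2=(323,275),wr=(303,161)).items(): print(n,onplane(t,uv,.1 if n in('bottle','tin') else .02))
E
```

```text
neck base/end [ 0.528  -0.2286  0.046 ] [ 0.4834 -0.2314  0.046 ]
0.04468064083431262 3.65139771075776
180 390 419 | 181 390 419 | 182 391 415 | 183 391 410 | 184 391 413 | 185 391 413 | 186 391 413 | 187 391 414 | 188 391 414 | 189 403 414 | 190 403 414 | 191 403 414 | 192 403 414 | 193 404 415 | 194 404 415 | 195 404 415 | 196 404 415 | 197 404 415 | 198 404 415 | 199 405 416 | 200 405 416 | 201 405 416 | 202 405 414 | 203 405 409 | 
tip (array([0.5573, 0.2509, 0.0846]), [0.0003820469814347733, 0.00038204698143479425])
disc [0.5576 0.2519 0.038 ]
[array([0.5769, 0.2577, 0.048 ]), array([0.545, 0.245, 0.048])] [array([0.5365, 0.2445, 0.048 ]), array([0.5848, 0.2567, 0.048 ])]
0.04247191123643539 18.101845501979046 [0.5567 0.2511 0.048 ]
0.041520932552476485 -163.6141524642521 [0.5649 0.2508 0.048 ]
[0.6488 0.3147 0.17  ]
[0.495  0.3426 0.17  ]
[0.468  0.1874 0.17  ]
[0.621 0.162 0.17 ]
bottle [ 0.7107 -0.4544  0.1   ]
tin [0.6925 0.4251 0.1   ]
tubeA [ 0.3649 -0.3444  0.02  ]
tubeB [ 0.4132 -0.5081  0.02  ]
angA [0.6527 0.0164 0.02  ]
angB [ 0.703 -0.124  0.02 ]
pli [0.3682 0.0639 0.02  ]
pl2 [0.2809 0.0252 0.02  ]
wr [0.6155 0.0764 0.02  ]
```

Emit:
carry_out(
  motion=[
    {"tx": 4, "ty": -2.6, "tz": 0},
    {"tx": 4, "ty": -2.6, "tz": 1.5},
    {"tx": 4, "ty": -2.6, "tz": 1.5},
    {"tx": 4, "ty": -2.6, "tz": 1.5},
    {"tx": 4, "ty": -2.6, "tz": 1.5},
    {"tx": 4, "ty": -2.6, "tz": 1.5},
    {"tx": 4, "ty": -2.6, "tz": 1.5},
    {"tx": 4, "ty": -2.6, "tz": 1.5},
    {"wz": 6.5},
    {"wz": 6.5},
    {"wz": 0},
  ],
)

```text
invalid input at $.motion[0]: expected keys jaw, tx, ty, tz, wx, wy, wz
```

```bash
python3 - <<'E'
from h import *
s=get_state();c=eyes.calibration("wrist");cv2.imwrite("pics/w1.png",eyes.read_camera("wrist"))
np.savez("w1.npz",**c);print(s)
E
```

```text
{'clock': 0.15, 'joint_pos': array([-1.36659498e+00,  3.13859153e-01,  4.52279524e-02,  1.30357645e+00,
       -8.28823745e-06,  1.43121160e+00]), 'qvel': array([ 7.53578336e-05, -3.09373878e-03,  1.79641202e-03,  1.47054630e-03,
       -1.94807312e-04,  1.44198580e-04]), 'tau': array([ 2.42187059e-03, -4.81064451e+01,  2.98815179e+01,  1.39555981e-02,
       -9.74181239e-05, -2.81640439e-06]), 'tcp_pos': array([ 0.19377643, -0.54122025,  0.40399084]), 'orientation': array([-7.05158051e-04,  9.85262486e-01,  1.71047757e-01, -2.69366761e-05]), 'wrist_force': array([ 0.09219603,  0.22663291, -0.51599434]), 'ft_torque': array([ 0.03896337,  0.00563357, -0.0290427 ]), 'finger_gap': 0.0852732642494702}
```

View pics/w1.png

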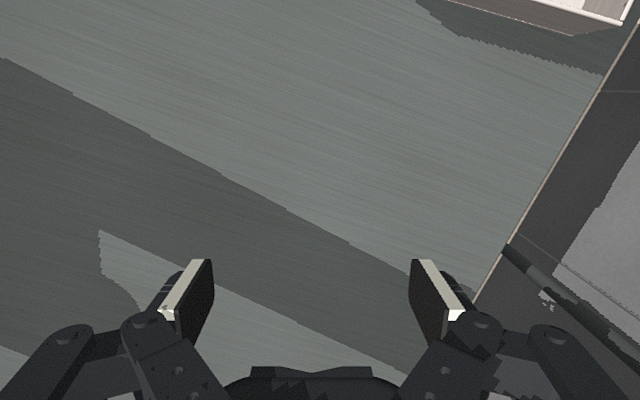

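The call was refused because every row needs all the keys, so nothing moved. Sending it again with full rows.

Emit:
carry_out(
  motion=[
    {"jaw": 1, "tx": 4, "ty": -2.6, "tz": 0, "wx": 0, "wy": 0, "wz": 0},
    {"jaw": 1, "tx": 4, "ty": -2.6, "tz": 1.5, "wx": 0, "wy": 0, "wz": 0},
    {"jaw": 1, "tx": 4, "ty": -2.6, "tz": 1.5, "wx": 0, "wy": 0, "wz": 0},
    {"jaw": 1, "tx": 4, "ty": -2.6, "tz": 1.5, "wx": 0, "wy": 0, "wz": 0},
    {"jaw": 1, "tx": 4, "ty": -2.6, "tz": 1.5, "wx": 0, "wy": 0, "wz": 0},
    {"jaw": 1, "tx": 4, "ty": -2.6, "tz": 1.5, "wx": 0, "wy": 0, "wz": 0},
    {"jaw": 1, "tx": 4, "ty": -2.6, "tz": 1.5, "wx": 0, "wy": 0, "wz": 0},
    {"jaw": 1, "tx": 4, "ty": -2.6, "tz": 1.5, "wx": 0, "wy": 0, "wz": 0},
    {"jaw": 1, "tx": 0, "ty": 0, "tz": 0, "wx": 0, "wy": 0, "wz": 6.5},
    {"jaw": 1, "tx": 0, "ty": 0, "tz": 0, "wx": 0, "wy": 0, "wz": 6.5},
    {"jaw": 1, "tx": 0, "ty": 0, "tz": 0, "wx": 0, "wy": 0, "wz": 0},
  ],
)

```text
clock: 1.58
tcp_pos: [0.425, -0.2374, 0.2996]
orientation: [-0.0, 0.998, 0.059, -0.0]
wrist_force: [-0.6, 0.3, -1.0]
finger_gap: 0.0857
```

```bash
python3 - <<'E'
from h import *
s=get_state();c=eyes.calibration("wrist");cv2.imwrite("pics/w2.png",eyes.read_camera("wrist"))
np.savez("w2.npz",**c);print(s)
E
```

```text
{'clock': 1.575, 'joint_pos': array([-6.74468685e-01,  2.04828451e-01, -3.64684296e-01,  1.00148922e+00,
       -7.73219426e-05,  2.34845196e+00]), 'qvel': array([-0.0082741 , -0.00098635,  0.0020408 ,  0.00091806,  0.00011243,
       -0.03884124]), 'tau': array([ 2.35203747e-01, -3.92825818e+01,  2.72865790e+01,  6.56032702e-03,
        7.51993619e-03,  3.90821574e-01]), 'tcp_pos': array([ 0.42504978, -0.23743495,  0.29957422]), 'orientation': array([-4.01473951e-05,  9.98240130e-01,  5.93011944e-02, -1.02248331e-04]), 'wrist_force': array([-0.61694642,  0.2738557 , -0.97856053]), 'ft_torque': array([-0.01139864, -0.03187706,  0.010585  ]), 'finger_gap': 0.08569072909112871}
```

View pics/w2.png

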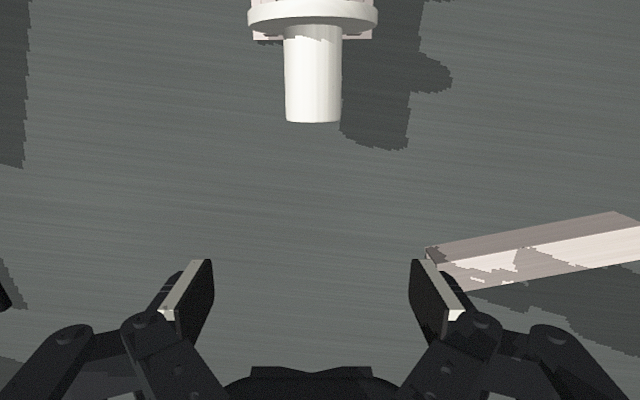

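```bash
python3 - <<'E'
from h import *
np.set_printoptions(precision=4,suppress=True)
c=dict(np.load("w2.npz"));im=cv2.imread("pics/w2.png");g=im.min(2)
T=c["camera_from_world"];print("cam",-T[:3,:3].T@T[:3,3])
A=[]
for r in (50,60,70,80,90,100,110):
    xs=np.where(g[r,250:380]>105)[0]+250; l,rr=xs[0],xs[-1]+1
    m=(onplane(c,(l,r+.5),.046)+onplane(c,(rr,r+.5),.046))/2
    A.append(m);print(r,l,rr,m,np.linalg.norm(onplane(c,(l,r),.046)-onplane(c,(rr,r),.046)))
A=np.array(A);p=np.polyfit(A[:,0],A[:,1],1);print("yaw",np.degrees(np.arctan(p[0])),p)
col=g[:,313];print([int(v) for v in col[10:60]],[int(v) for v in col[112:130]])
for r in (123,):
    for z in (.046,.064): print(onplane(c,(313,r),z))
# flange near-face lower edge extremes
E
```

```text
cam [ 0.5031 -0.2283  0.2688]
50 262 342 [ 0.5221 -0.2206  0.046 ] 0.04851908331617413
60 257 342 [ 0.5163 -0.2197  0.046 ] 0.05198992182678222
70 271 342 [ 0.5111 -0.2246  0.046 ] 0.043799230577188
80 284 342 [ 0.5058 -0.2293  0.046 ] 0.036089096631587526
90 285 341 [ 0.4999 -0.23    0.046 ] 0.03514869604543841
100 285 342 [ 0.4939 -0.231   0.046 ] 0.036091275195815
110 267 341 [ 0.4871 -0.2257  0.046 ] 0.04727158686509719
yaw 14.588809477166333 [ 0.2603 -0.3573]
[238, 240, 240, 241, 244, 234, 112, 87, 98, 95, 102, 94, 94, 111, 163, 186, 186, 185, 189, 188, 186, 185, 187, 184, 183, 185, 184, 181, 196, 236, 248, 244, 243, 243, 242, 243, 243, 243, 242, 242, 242, 241, 242, 242, 241, 242, 242, 242, 242, 242] [237, 239, 237, 238, 238, 237, 238, 237, 238, 235, 188, 88, 100, 104, 105, 100, 102, 99]
[ 0.4799 -0.2324  0.046 ]
[ 0.4818 -0.2321  0.064 ]
```

```bash
python3 - <<'E'
import cv2,numpy as np
f=lambda im,x,y,w,h,k:cv2.resize(im[y:y+h,x:x+w],None,fx=k,fy=k,interpolation=cv2.INTER_CUBIC)
s=cv2.imread("pics/scene0.png");t=cv2.imread("pics/w2.png")
cv2.imwrite("pics/crop2.png",np.hstack([f(s,210,200,50,45,8),f(t,230,0,160,144,2.5)]))
E
```

```text
(no output)
```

View pics/crop2.png

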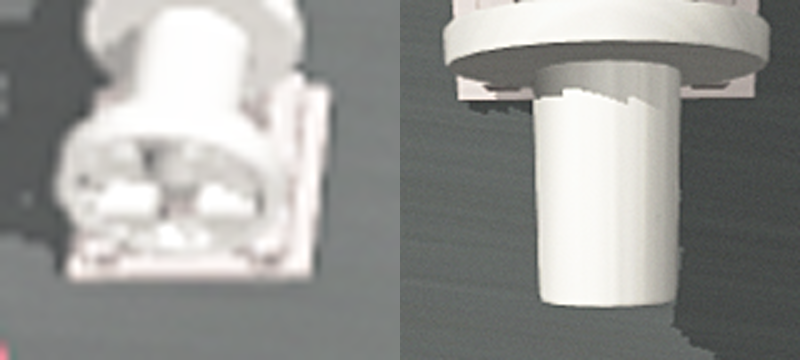

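```bash
python3 - <<'E'
from h import *
np.set_printoptions(precision=4,suppress=True)
c=dict(np.load("w2.npz"));im=cv2.imread("pics/w2.png");g=cv2.GaussianBlur(im.min(2),(3,3),0).astype(float)
A=[]
for r in range(50,116,3):
    row=g[r]; 
    i=next(k for k in range(313,200,-1) if row[k]<155); l=i+(155-row[i])/(row[i+1]-row[i])+.5
    j=next(k for k in range(313,400) if row[k]<150); rr=j-(150-row[j])/(row[j-1]-row[j])+.5
    m=(onplane(c,(l,r+.5),.046)+onplane(c,(rr,r+.5),.046))/2
    A.append(m)
A=np.array(A);p=np.polyfit(A[:,0],A[:,1],1);print("yaw",np.degrees(np.arctan(p[0])),p, np.std(A[:,1]-np.polyval(p,A[:,0])))
for x in (.4815,.507): print(x,np.polyval(p,x))
print(eyes.calibration("scene"))
t=eyes.calibration("scene")["camera_from_world"];print(-t[:3,:3].T@t[:3,3])
E
```

```text
yaw 7.080711097026492 [ 0.1242 -0.291 ] 4.360914007248137e-05
0.4815 -0.2311694843269688
0.507 -0.22800200894545858
{'K': array([[379.0128,   0.    , 319.2224],
       [  0.    , 379.0128, 197.9456],
       [  0.    ,   0.    ,   1.    ]]), 'camera_from_world': array([[-0.1041,  0.9944,  0.0157,  0.0358],
       [-0.784 , -0.0917,  0.614 ,  0.3592],
       [ 0.612 ,  0.0516,  0.7892, -1.4326],
       [ 0.    ,  0.    ,  0.    ,  1.    ]])}
[1.1621 0.0713 0.9094]
```

Emit:
carry_out(
  motion=[
    {"jaw": 1, "tx": 0, "ty": 0, "tz": 0, "wx": 0, "wy": 9, "wz": 0},
    {"jaw": 1, "tx": 0, "ty": 0, "tz": 0, "wx": 0, "wy": 9, "wz": 0},
    {"jaw": 1, "tx": 0, "ty": 0, "tz": 0, "wx": 0, "wy": 9, "wz": 0},
    {"jaw": 1, "tx": 0, "ty": 0, "tz": 0, "wx": 0, "wy": 9, "wz": 0},
    {"jaw": 1, "tx": 0, "ty": 0, "tz": 0, "wx": 0, "wy": 9, "wz": 0},
    {"jaw": 1, "tx": -2.8, "ty": 0, "tz": 0.75, "wx": 0, "wy": 0, "wz": 0},
    {"jaw": 1, "tx": -2.8, "ty": 0, "tz": 0.75, "wx": 0, "wy": 0, "wz": 0},
    {"jaw": 1, "tx": 0, "ty": 0, "tz": 0, "wx": 0, "wy": 0, "wz": 0},
    {"jaw": 1, "tx": 0, "ty": 0, "tz": 0, "wx": 0, "wy": 0, "wz": 0},
  ],
)

```text
clock: 2.75
tcp_pos: [0.3967, -0.2418, 0.2505]
orientation: [-0.022, 0.922, 0.054, 0.383]
wrist_force: [-0.3, -0.1, 0.2]
finger_gap: 0.0853
```

```bash
cat >> h.py <<'E'
from scipy.spatial.transform import Rotation as Ro
def pose(s=None):
    s=s or get_state(); q=s["orientation"]; R=Ro.from_quat([q[1],q[2],q[3],q[0]]).as_matrix(); return s["tcp_pos"],R
def rep():
    np.set_printoptions(precision=4,suppress=True)
    s=get_state();p,R=pose(s);z=R[:,2]
    print("t",s["clock"],"q",s["joint_pos"],"tcp",p,"z",z,"y",R[:,1],"grasp",p+.155*z,"F",s["wrist_force"],"gap",s["finger_gap"])
    return s,p,R
def to(G,R=None,off=.155):
    """tool-axis shift (cm) bringing the grasp point to G"""
    p,R0=pose(); print("shift cm",R0.T@(np.array(G)-(p+off*R0[:,2]))*100)
E
python3 - <<'E'
from h import *
rep(); to([.505,-.2283,.046])
E
```

```text
t 2.75 q [-0.8892  0.0501 -0.8534  0.1738  0.6401  2.3012] tcp [ 0.3967 -0.2418  0.2505] z [ 0.7032  0.0814 -0.7063] y [ 0.1168 -0.9932  0.0019] grasp [ 0.5057 -0.2292  0.141 ] F [-0.3276 -0.1311  0.2162] gap 0.08532260720589431
shift cm [-6.7666 -0.1122  6.6653]
```

Emit:
carry_out(
  motion=[
    {"jaw": 1, "tx": -1.4, "ty": 0, "tz": 1.4, "wx": 0, "wy": 0, "wz": 0},
    {"jaw": 1, "tx": -1.4, "ty": -0.1, "tz": 1.4, "wx": 0, "wy": 0, "wz": 0},
    {"jaw": 1, "tx": -1.2, "ty": 0, "tz": 1.2, "wx": 0, "wy": 0, "wz": 0},
    {"jaw": 1, "tx": 0, "ty": 0, "tz": 0, "wx": 0, "wy": 0, "wz": 0},
  ],
)

```text
clock: 3.25
tcp_pos: [0.3966, -0.2402, 0.193]
orientation: [-0.022, 0.922, 0.054, 0.382]
wrist_force: [0.2, 0.1, -0.5]
finger_gap: 0.0855
```

```bash
python3 - <<'E'
from h import *
rep(); to([.505,-.2283,.046])
cv2.imwrite("pics/w3.png",eyes.read_camera("wrist"))
E
```

```text
t 3.25 q [-0.8869  0.1644 -0.9293 -0.0151  0.6395  2.3028] tcp [ 0.3966 -0.2402  0.193 ] z [ 0.7022  0.0831 -0.7071] y [ 0.1176 -0.9931  0.0001] grasp [ 0.5054 -0.2273  0.0834] F [ 0.2386  0.1242 -0.511 ] gap 0.08554389392058728
shift cm [-2.6833  0.0935  2.6045]
```

View pics/w3.png

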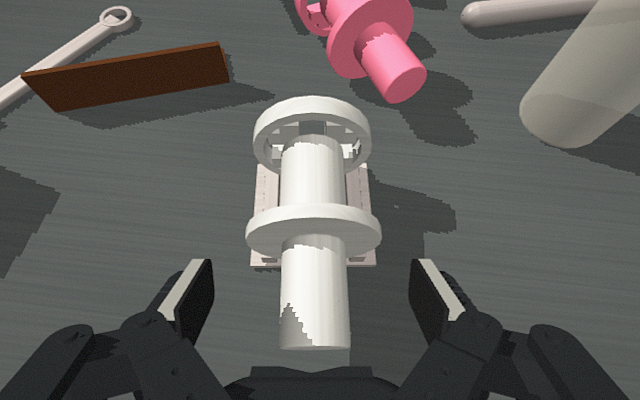

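Emit:
carry_out(
  motion=[
    {"jaw": 1, "tx": -0.9, "ty": 0.05, "tz": 0.9, "wx": 0, "wy": 0, "wz": 0},
    {"jaw": 1, "tx": -0.9, "ty": 0.05, "tz": 0.9, "wx": 0, "wy": 0, "wz": 0},
    {"jaw": 1, "tx": -0.9, "ty": 0, "tz": 0.8, "wx": 0, "wy": 0, "wz": 0},
    {"jaw": 1, "tx": 0, "ty": 0, "tz": 0, "wx": 0, "wy": 0, "wz": 0},
  ],
)

```text
clock: 3.8
tcp_pos: [0.3959, -0.2415, 0.156]
orientation: [-0.022, 0.922, 0.054, 0.382]
wrist_force: [0.2, 0.3, 0.2]
finger_gap: 0.0856
```

```bash
python3 - <<'E'
from h import *
rep(); to([.505,-.2283,.046])
cv2.imwrite("pics/w4.png",eyes.read_camera("wrist"))
E
```

```text
t 3.8 q [-0.8903  0.2535 -0.9673 -0.1413  0.641   2.2997] tcp [ 0.3959 -0.2415  0.156 ] z [ 0.7026  0.0823 -0.7068] y [ 0.1171 -0.9931  0.0007] grasp [ 0.5049 -0.2287  0.0464] F [0.1549 0.3081 0.1959] gap 0.08557863205742604
shift cm [-0.0178 -0.0427  0.045 ]
```

View pics/w4.png

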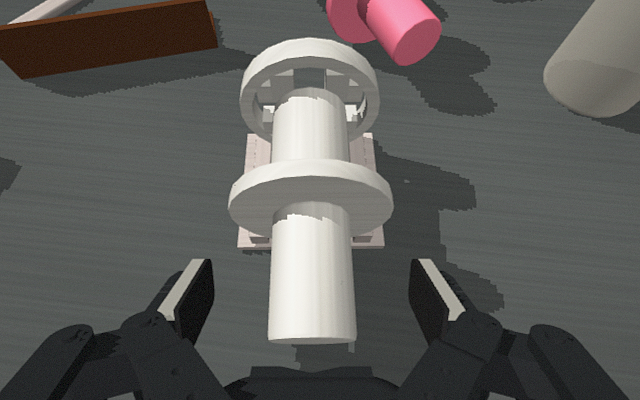

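Emit:
carry_out(
  motion=[
    {"jaw": -1, "tx": 0, "ty": 0, "tz": 0, "wx": 0, "wy": 0, "wz": 0},
    {"jaw": -1, "tx": 0, "ty": 0, "tz": 0, "wx": 0, "wy": 0, "wz": 0},
    {"jaw": -1, "tx": 0, "ty": 0, "tz": 0, "wx": 0, "wy": 0, "wz": 0},
    {"jaw": -1, "tx": 0, "ty": 0, "tz": 0, "wx": 0, "wy": 0, "wz": 0},
    {"jaw": -1, "tx": 0, "ty": 0, "tz": 0, "wx": 0, "wy": 0, "wz": 0},
    {"jaw": -1, "tx": 0, "ty": 0, "tz": 0, "wx": 0, "wy": 0, "wz": 0},
    {"jaw": -1, "tx": 0, "ty": 0, "tz": 0, "wx": 0, "wy": 0, "wz": 0},
    {"jaw": -1, "tx": 0, "ty": 0, "tz": 0, "wx": 0, "wy": 0, "wz": 0},
  ],
  force=100,
)

```text
clock: 4.85
tcp_pos: [0.3957, -0.2414, 0.1557]
orientation: [-0.022, 0.922, 0.054, 0.382]
wrist_force: [-0.5, -1.4, 3.9]
finger_gap: 0.0336
```

```bash
python3 - <<'E'
from h import *
rep()
E
```

```text
t 4.85 q [-0.8907  0.2539 -0.9683 -0.1429  0.6412  2.2997] tcp [ 0.3957 -0.2414  0.1557] z [ 0.7029  0.0821 -0.7065] y [ 0.1168 -0.9932  0.0008] grasp [ 0.5047 -0.2287  0.0462] F [-0.478  -1.3745  3.9498] gap 0.03358104511340902
```

Emit:
carry_out(
  motion=[
    {"jaw": -1, "tx": 0.5, "ty": 0, "tz": -0.5, "wx": 0, "wy": 0, "wz": 0},
    {"jaw": -1, "tx": 1, "ty": 0, "tz": -1, "wx": 0, "wy": 0, "wz": 0},
    {"jaw": -1, "tx": 1, "ty": 0, "tz": -1, "wx": 0, "wy": 0, "wz": 0},
    {"jaw": -1, "tx": 1, "ty": 0, "tz": -1, "wx": 0, "wy": 0, "wz": 0},
    {"jaw": -1, "tx": 1, "ty": 0, "tz": -1, "wx": 0, "wy": 0, "wz": 0},
    {"jaw": -1, "tx": 1, "ty": 0, "tz": -1, "wx": 0, "wy": 0, "wz": 0},
    {"jaw": -1, "tx": 1, "ty": 0, "tz": -1, "wx": 0, "wy": 0, "wz": 0},
    {"jaw": -1, "tx": 1, "ty": 0, "tz": -1, "wx": 0, "wy": 0, "wz": 0},
    {"jaw": -1, "tx": 1, "ty": 0, "tz": -1, "wx": 0, "wy": 0, "wz": 0},
    {"jaw": -1, "tx": 0.5, "ty": 0, "tz": -0.5, "wx": 0, "wy": 0, "wz": 0},
    {"jaw": -1, "tx": 0, "ty": 0, "tz": 0, "wx": 0, "wy": 0, "wz": 0},
  ],
)

```text
clock: 6.22
tcp_pos: [0.3952, -0.2409, 0.2826]
orientation: [-0.022, 0.922, 0.054, 0.382]
wrist_force: [0.1, 0.9, -3.6]
finger_gap: 0.0336
```

```bash
python3 - <<'E'
from h import *
rep()
cv2.imwrite("pics/w5.png",eyes.read_camera("wrist"))
s=eyes.read_camera("scene");cv2.imwrite("pics/s5.png",s)
cv2.imwrite("pics/s5c.png",cv2.resize(s[140:260,160:310],None,fx=5,fy=5,interpolation=cv2.INTER_CUBIC))
E
```

```text
t 6.225 q [-0.8906 -0.0057 -0.8068  0.2799  0.6401  2.2997] tcp [ 0.3952 -0.2409  0.2826] z [ 0.7017  0.0823 -0.7077] y [ 0.1163 -0.9932 -0.0001] grasp [ 0.504  -0.2282  0.1729] F [ 0.0939  0.89   -3.6336] gap 0.03364373272503309
```

View pics/w5.png

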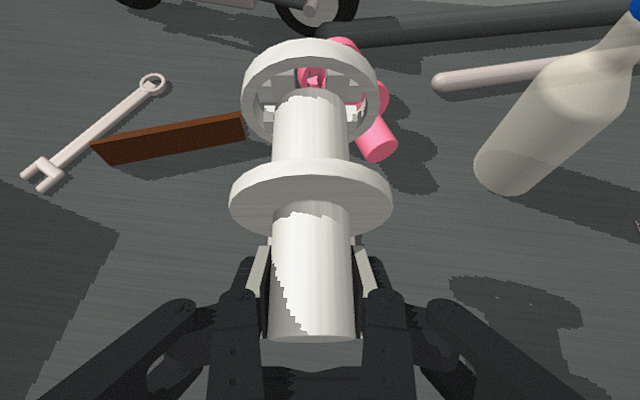

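View pics/s5c.png

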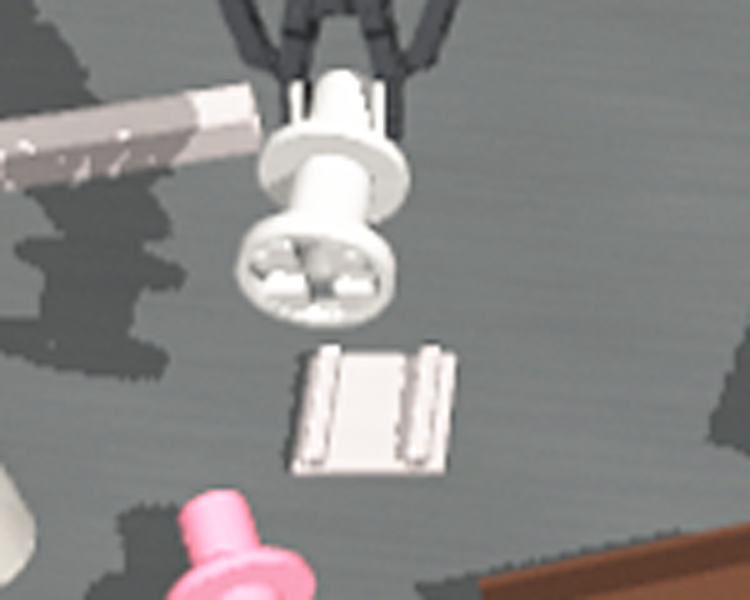

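```bash
python3 - <<'E'
import cv2,numpy as np
s=cv2.imread("pics/w5.png")
a=cv2.resize(s[30:150,230:395],None,fx=4.8,fy=4.8,interpolation=cv2.INTER_CUBIC)
cv2.imwrite("pics/w5c.png",a)
E
```

```text
(no output)
```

View pics/w5c.png

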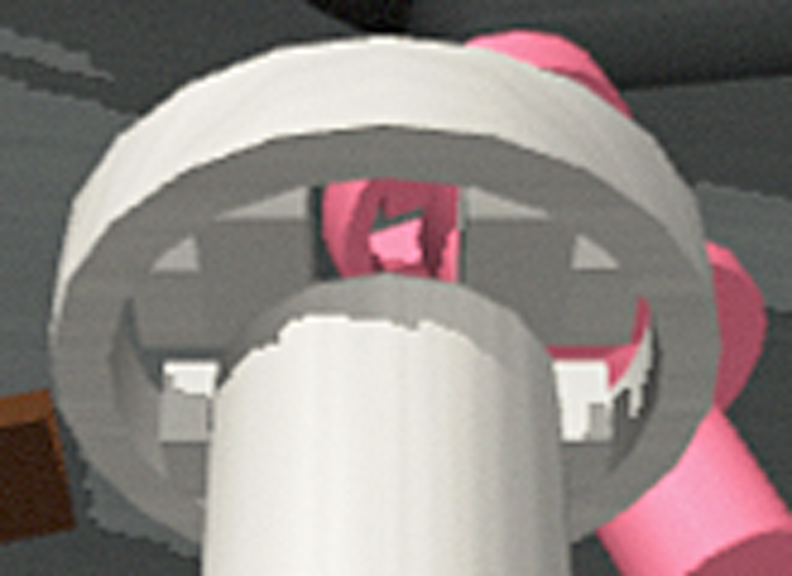

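Emit:
carry_out(
  motion=[
    {"jaw": -1, "tx": 1.62, "ty": -0.9, "tz": 0.085, "wx": 0, "wy": -6, "wz": 0},
    {"jaw": -1, "tx": 1.62, "ty": -0.9, "tz": 0.085, "wx": 0, "wy": -6, "wz": 0},
    {"jaw": -1, "tx": 1.62, "ty": -0.9, "tz": 0.085, "wx": 0, "wy": -6, "wz": 0},
    {"jaw": -1, "tx": 1.62, "ty": -0.9, "tz": 0.085, "wx": 0, "wy": -6, "wz": 0},
    {"jaw": -1, "tx": 1.62, "ty": -0.9, "tz": 0.085, "wx": 0, "wy": -6, "wz": 0},
    {"jaw": -1, "tx": 1.62, "ty": -0.9, "tz": 0.085, "wx": 0, "wy": -6, "wz": 0},
    {"jaw": -1, "tx": 1.62, "ty": -0.9, "tz": 0.085, "wx": 0, "wy": -6, "wz": 0},
    {"jaw": -1, "tx": 1.62, "ty": -0.9, "tz": 0.085, "wx": 0, "wy": -6, "wz": 0},
    {"jaw": -1, "tx": 0, "ty": 0, "tz": 0, "wx": 0, "wy": 0, "wz": 0},
  ],
)

```text
clock: 7.45
tcp_pos: [0.5053, -0.1553, 0.3263]
orientation: [0.001, 0.998, 0.06, -0.027]
wrist_force: [0.1, -0.1, -3.5]
finger_gap: 0.0341
```

```bash
python3 - <<'E'
from h import *
rep()
E
```

```text
t 7.45 q [-0.4436  0.2848 -0.1894  1.1427 -0.0269  2.5794] tcp [ 0.5053 -0.1553  0.3263] z [-0.0532 -0.0046 -0.9986] y [ 0.1188 -0.9929 -0.0018] grasp [ 0.4971 -0.156   0.1715] F [ 0.1395 -0.1001 -3.5424] gap 0.034115504773338065
```

Emit:
carry_out(
  motion=[
    {"jaw": -1, "tx": 1.62, "ty": -0.8, "tz": 0.085, "wx": 0, "wy": -6, "wz": 0},
    {"jaw": -1, "tx": 1.62, "ty": -0.8, "tz": 0.085, "wx": 0, "wy": -6, "wz": 0},
    {"jaw": -1, "tx": 1.62, "ty": -0.8, "tz": 0.085, "wx": 0, "wy": -6, "wz": 0},
    {"jaw": -1, "tx": 1.62, "ty": -0.8, "tz": 0.085, "wx": 0, "wy": -6, "wz": 0},
    {"jaw": -1, "tx": 1.62, "ty": -0.8, "tz": 0.085, "wx": 0, "wy": -6, "wz": 0},
    {"jaw": -1, "tx": 1.62, "ty": -0.8, "tz": 0.085, "wx": 0, "wy": -6, "wz": 0},
    {"jaw": -1, "tx": 1.62, "ty": -0.8, "tz": 0.085, "wx": 0, "wy": -6, "wz": 0},
    {"jaw": -1, "tx": 0, "ty": 0, "tz": 0, "wx": 0, "wy": 0, "wz": 0},
    {"jaw": -1, "tx": 0, "ty": 0, "tz": 0, "wx": 0, "wy": 0, "wz": 0},
  ],
)

```text
clock: 8.57
tcp_pos: [0.5981, -0.0892, 0.2828]
orientation: [0.022, 0.923, 0.054, -0.38]
wrist_force: [-0.1, -0.1, -2.7]
finger_gap: 0.0339
```

```bash
python3 - <<'E'
from h import *
rep()
s=eyes.read_camera("scene");cv2.imwrite("pics/s6.png",s)
cv2.imwrite("pics/w6.png",eyes.read_camera("wrist"))
E
```

```text
t 8.575 q [-0.2302  0.832   0.4355  1.9257 -0.2416  2.8911] tcp [ 0.5981 -0.0892  0.2828] z [-0.7    -0.0816 -0.7095] y [ 0.1157 -0.9933  0.0002] grasp [ 0.4896 -0.1018  0.1729] F [-0.1378 -0.1268 -2.7436] gap 0.033938168038320546
```

View pics/s6.png

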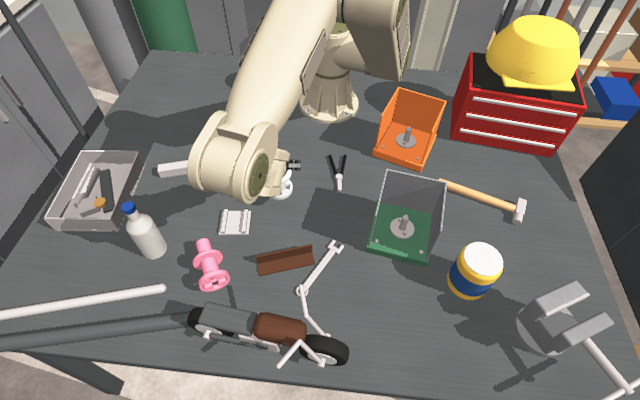

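View pics/w6.png

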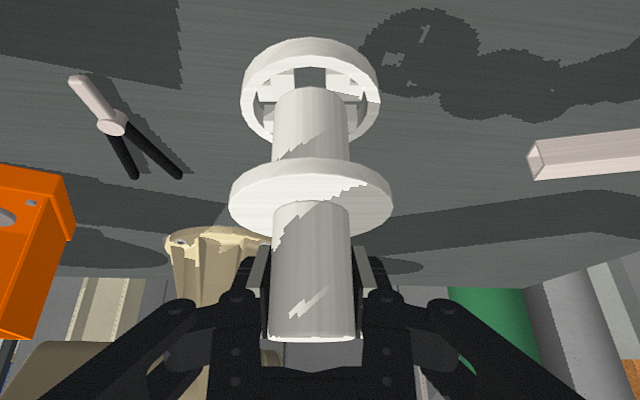

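Emit:
carry_out(
  motion=[
    {"jaw": -1, "tx": 1.1, "ty": 0, "tz": 1.1, "wx": 0, "wy": 0, "wz": 0},
    {"jaw": -1, "tx": 1.1, "ty": 0, "tz": 1.1, "wx": 0, "wy": 0, "wz": 0},
    {"jaw": -1, "tx": 1, "ty": 0, "tz": 1, "wx": 0, "wy": 0, "wz": 0},
    {"jaw": -1, "tx": 0.7, "ty": 0, "tz": 0.7, "wx": 0, "wy": 0, "wz": 0},
    {"jaw": -1, "tx": 0.4, "ty": 0, "tz": 0.4, "wx": 0, "wy": 0, "wz": 0},
    {"jaw": -1, "tx": 0, "ty": 0, "tz": 0, "wx": 0, "wy": 0, "wz": 0},
    {"jaw": -1, "tx": 0, "ty": 0, "tz": 0, "wx": 0, "wy": 0, "wz": 0},
  ],
)

```text
clock: 9.55
tcp_pos: [0.5984, -0.0885, 0.2223]
orientation: [0.023, 0.922, 0.054, -0.382]
wrist_force: [-1.7, 0.4, -3.1]
finger_gap: 0.0338
```

```bash
python3 - <<'E'
from h import *
rep()
E
```

```text
t 9.55 q [-0.2289  0.8764  0.3685  1.8172 -0.2422  2.8921] tcp [ 0.5984 -0.0885  0.2223] z [-0.7019 -0.0828 -0.7074] y [ 0.1168 -0.9932  0.0003] grasp [ 0.4896 -0.1013  0.1126] F [-1.6809  0.4059 -3.111 ] gap 0.033791497968186195
```

Emit:
carry_out(
  motion=[
    {"jaw": -1, "tx": 0.2, "ty": 0, "tz": 0.2, "wx": 0, "wy": 0, "wz": 0},
    {"jaw": -1, "tx": 0.2, "ty": 0, "tz": 0.2, "wx": 0, "wy": 0, "wz": 0},
    {"jaw": -1, "tx": 0.07, "ty": 0, "tz": 0.07, "wx": 0, "wy": 0, "wz": 0},
    {"jaw": -1, "tx": 0, "ty": 0, "tz": 0, "wx": 0, "wy": 0, "wz": 0},
  ],
)

```text
clock: 10.05
tcp_pos: [0.5983, -0.0884, 0.2162]
orientation: [0.023, 0.922, 0.054, -0.382]
wrist_force: [1.9, 0.6, 4.6]
finger_gap: 0.0338
```

Emit:
carry_out(
  motion=[
    {"jaw": -1, "tx": 0.07, "ty": 0, "tz": 0.07, "wx": 0, "wy": 0, "wz": 0},
    {"jaw": -1, "tx": 0, "ty": 0, "tz": 0, "wx": 0, "wy": 0, "wz": 0},
  ],
)

```text
clock: 10.3
tcp_pos: [0.5983, -0.0883, 0.2162]
orientation: [0.023, 0.922, 0.054, -0.382]
wrist_force: [3.2, 1.6, 10.7]
finger_gap: 0.0337
```

```bash
python3 - <<'E'
from h import *
rep()
s=eyes.read_camera("scene");t=eyes.read_camera("top");w=eyes.read_camera("wrist")
f=lambda im,x,y,w,h,k:cv2.resize(im[y:y+h,x:x+w],None,fx=k,fy=k,interpolation=cv2.INTER_CUBIC)
cv2.imwrite("pics/s7.png",np.vstack([np.hstack([f(s,245,140,80,60,5),f(t,320,160,80,60,5)]),cv2.resize(w,(480,300))[:,:].repeat(1,0) if 0 else np.hstack([cv2.resize(w,(480,300)),np.zeros((300,320,3),np.uint8)])]))
E
```

```text
t 10.3 q [-0.2286  0.881   0.3621  1.806  -0.2424  2.8922] tcp [ 0.5983 -0.0883  0.2162] z [-0.7017 -0.0832 -0.7076] y [ 0.1171 -0.9931  0.0006] grasp [ 0.4895 -0.1012  0.1065] F [ 3.2275  1.6158 10.6646] gap 0.03366109562650717
```

View pics/s7.png

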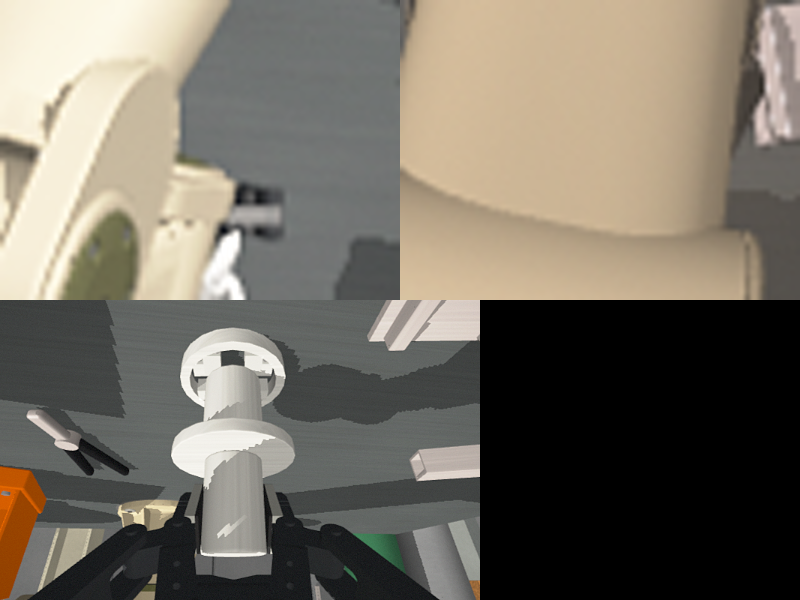

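Emit:
carry_out(
  motion=[
    {"jaw": -1, "tx": 0, "ty": 0, "tz": 0, "wx": 0, "wy": 0, "wz": 0},
    {"jaw": -1, "tx": 0, "ty": 0, "tz": 0, "wx": 0, "wy": 0, "wz": 0},
    {"jaw": -0.1, "tx": 0, "ty": 0, "tz": 0, "wx": 0, "wy": 0, "wz": 0},
    {"jaw": -0.05, "tx": 0, "ty": 0, "tz": 0, "wx": 0, "wy": 0, "wz": 0},
    {"jaw": 0.1, "tx": 0, "ty": 0, "tz": 0, "wx": 0, "wy": 0, "wz": 0},
    {"jaw": 0.5, "tx": 0, "ty": 0, "tz": 0, "wx": 0, "wy": 0, "wz": 0},
    {"jaw": 1, "tx": 0, "ty": 0, "tz": 0, "wx": 0, "wy": 0, "wz": 0},
    {"jaw": 1, "tx": 0, "ty": 0, "tz": 0, "wx": 0, "wy": 0, "wz": 0},
    {"jaw": 1, "tx": 0, "ty": 0, "tz": 0, "wx": 0, "wy": 0, "wz": 0},
    {"jaw": 1, "tx": 0, "ty": 0, "tz": 0, "wx": 0, "wy": 0, "wz": 0},
  ],
  force=20,
)

```text
clock: 11.7
tcp_pos: [0.5982, -0.0885, 0.2143]
orientation: [0.022, 0.922, 0.054, -0.382]
wrist_force: [0.2, 1.2, 0.1]
finger_gap: 0.0852
```

```bash
python3 - <<'E'
from h import *
rep()
cv2.imwrite("pics/w8.png",eyes.read_camera("wrist"))
E
```

```text
t 11.7 q [-0.2289  0.8829  0.3607  1.8034 -0.2421  2.8921] tcp [ 0.5982 -0.0885  0.2143] z [-0.7022 -0.0825 -0.7072] y [ 0.1166 -0.9932  0.0001] grasp [ 0.4894 -0.1013  0.1047] F [0.1867 1.1604 0.0808] gap 0.08515332079861866
```

View pics/w8.png

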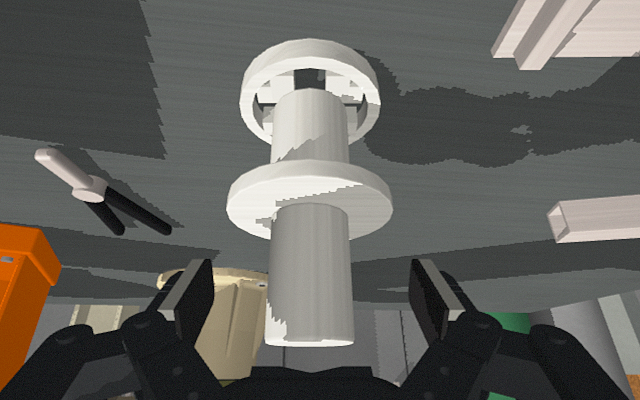

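Emit:
carry_out(
  motion=[
    {"jaw": 1, "tx": -1, "ty": 0, "tz": -1, "wx": 0, "wy": 0, "wz": 0},
    {"jaw": 1, "tx": -1.5, "ty": 0, "tz": -1.5, "wx": 0, "wy": 0, "wz": 0},
    {"jaw": 1, "tx": -2, "ty": 0, "tz": -2, "wx": 0, "wy": 0, "wz": 0},
    {"jaw": 1, "tx": -2, "ty": 0, "tz": -2, "wx": 0, "wy": 0, "wz": 0},
    {"jaw": 1, "tx": -2, "ty": 0, "tz": -2, "wx": 0, "wy": 0, "wz": 0},
    {"jaw": 1, "tx": -2.42, "ty": 0, "tz": 0.19, "wx": 0, "wy": 9, "wz": 0},
    {"jaw": 1, "tx": -2.42, "ty": 0, "tz": 0.19, "wx": 0, "wy": 9, "wz": 0},
    {"jaw": 1, "tx": -2.42, "ty": 0, "tz": 0.19, "wx": 0, "wy": 9, "wz": 0},
    {"jaw": 1, "tx": -2.42, "ty": 0, "tz": 0.19, "wx": 0, "wy": 9, "wz": 0},
    {"jaw": 1, "tx": -2.42, "ty": 0, "tz": 0.19, "wx": 0, "wy": 9, "wz": 0},
    {"jaw": 1, "tx": 0, "ty": 0, "tz": 0, "wx": 0, "wy": 0, "wz": -9},
    {"jaw": 1, "tx": 0, "ty": 0, "tz": 0, "wx": 0, "wy": 0, "wz": -9},
    {"jaw": 1, "tx": 0, "ty": 0, "tz": 0, "wx": 0, "wy": 0, "wz": -9},
    {"jaw": 1, "tx": 0, "ty": 0, "tz": 0, "wx": 0, "wy": 0, "wz": -9},
    {"jaw": 1, "tx": 0, "ty": 0, "tz": 0, "wx": 0, "wy": 0, "wz": -9},
    {"jaw": 1, "tx": 0, "ty": 0, "tz": 0, "wx": 0, "wy": 0, "wz": -9},
    {"jaw": 1, "tx": 0, "ty": 0, "tz": 0, "wx": 0, "wy": 0, "wz": 0},
    {"jaw": 1, "tx": 0, "ty": 0, "tz": 0, "wx": 0, "wy": 0, "wz": 0},
  ],
)

```text
clock: 14.0
tcp_pos: [0.4894, -0.1012, 0.3803]
orientation: [0.0, 0.864, 0.504, 0.0]
wrist_force: [-0.6, 0.3, -0.3]
finger_gap: 0.0855
```

```bash
python3 - <<'E'
from h import *
rep()
c=eyes.calibration("wrist");np.savez("w9.npz",**c)
cv2.imwrite("pics/w9.png",eyes.read_camera("wrist"))
cv2.imwrite("pics/s9.png",eyes.read_camera("scene"))
E
```

```text
t 14.0 q [-0.3646  0.1769 -0.1924  1.201  -0.0001  1.7202] tcp [ 0.4894 -0.1012  0.3803] z [ 0.0004 -0.0003 -1.    ] y [ 0.8708 -0.4917  0.0005] grasp [ 0.4895 -0.1012  0.2253] F [-0.5752  0.3132 -0.3428] gap 0.08554668780096251
```

View pics/w9.png

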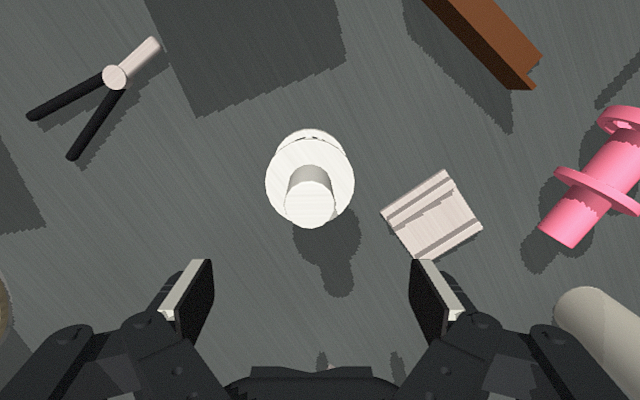

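View pics/s9.png

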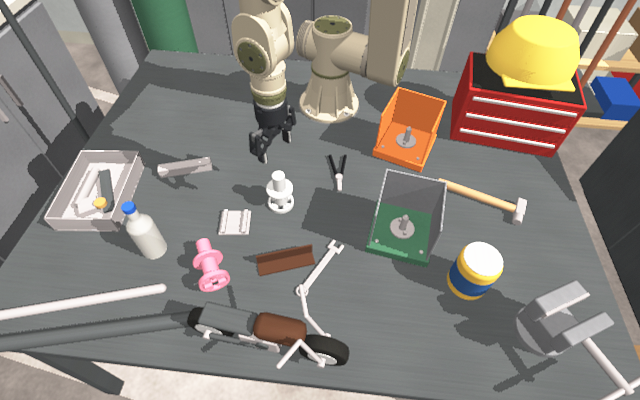

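```bash
python3 - <<'E'
from h import *
rep()
c=dict(np.load("w9.npz"));im=cv2.imread("pics/w9.png")
cv2.imwrite("pics/w9c.png",cv2.resize(im[120:240,250:370],None,fx=5,fy=5,interpolation=cv2.INTER_CUBIC))
print(onplane(c,(311,204),.128))
# predicted circles for axis at guess
for z,r in((.128,.018),(.074,.038),(0,.038)):
    print(z,project(c,[[.4895,-.1012,z]]))
E
```

```text
t 14.1 q [-0.3646  0.1773 -0.1926  1.2007 -0.0001  1.7192] tcp [ 0.4895 -0.1012  0.3801] z [ 0.0002 -0.0002 -1.    ] y [ 0.8713 -0.4908  0.0002] grasp [ 0.4895 -0.1012  0.2251] F [-0.1033 -0.2125  0.1729] gap 0.085463647267024
[ 0.4892 -0.1008  0.128 ]
0.128 [[311.631  204.3107]]
0.074 [[311.4771 182.9013]]
0 [[311.3382 163.5711]]
```

View pics/w9c.png

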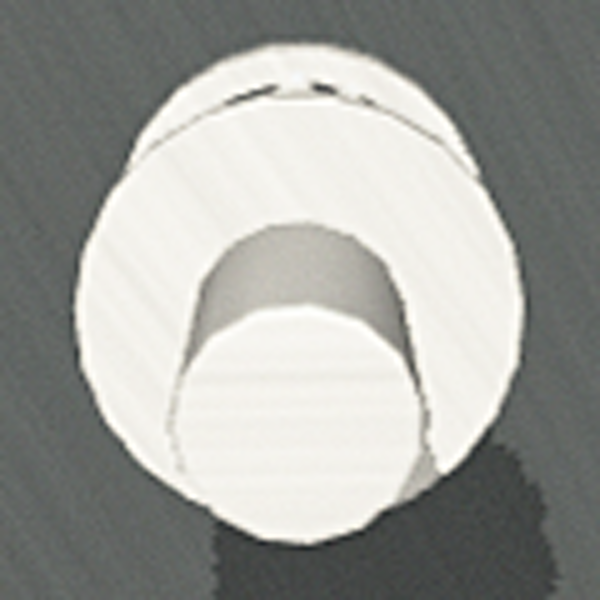

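Emit:
carry_out(
  motion=[
    {"jaw": 1, "tx": 0, "ty": -0.1, "tz": 2.5, "wx": 0, "wy": 0, "wz": 0},
    {"jaw": 1, "tx": 0, "ty": 0, "tz": 3, "wx": 0, "wy": 0, "wz": 0},
    {"jaw": 1, "tx": 0, "ty": 0, "tz": 3, "wx": 0, "wy": 0, "wz": 0},
    {"jaw": 1, "tx": 0, "ty": 0, "tz": 2.5, "wx": 0, "wy": 0, "wz": 0},
    {"jaw": 1, "tx": 0, "ty": 0, "tz": 1, "wx": 0, "wy": 0, "wz": 0},
    {"jaw": 1, "tx": 0, "ty": 0, "tz": 0, "wx": 0, "wy": 0, "wz": 0},
    {"jaw": -1, "tx": 0, "ty": 0, "tz": 0, "wx": 0, "wy": 0, "wz": 0},
    {"jaw": -1, "tx": 0, "ty": 0, "tz": 0, "wx": 0, "wy": 0, "wz": 0},
    {"jaw": -1, "tx": 0, "ty": 0, "tz": 0, "wx": 0, "wy": 0, "wz": 0},
    {"jaw": -1, "tx": 0, "ty": 0, "tz": 0, "wx": 0, "wy": 0, "wz": 0},
    {"jaw": -1, "tx": 0, "ty": 0, "tz": 0, "wx": 0, "wy": 0, "wz": 0},
    {"jaw": -1, "tx": 0, "ty": 0, "tz": 0, "wx": 0, "wy": 0, "wz": 0},
    {"jaw": -1, "tx": 0, "ty": 0, "tz": 0, "wx": 0, "wy": 0, "wz": 0},
    {"jaw": -1, "tx": 0, "ty": 0, "tz": 0, "wx": 0, "wy": 0, "wz": 0},
  ],
  force=60,
)

```text
clock: 15.85
tcp_pos: [0.4889, -0.1008, 0.2606]
orientation: [0.001, 0.863, 0.505, 0.0]
wrist_force: [-1.9, 0.4, 5.4]
finger_gap: 0.0352
```

```bash
python3 - <<'E'
from h import *
s,p,R=rep()
cv2.imwrite("pics/w10.png",eyes.read_camera("wrist"))
im=eyes.read_camera("top");c=eyes.calibration("top")
cv2.imwrite("pics/t10.png",im)
cv2.imwrite("pics/t10c.png",cv2.resize(im[160:205,215:275],None,fx=12,fy=12,interpolation=cv2.INTER_CUBIC))
E
```

```text
t 15.85 q [-0.3642  0.2618 -0.3953  0.9124 -0.0001  1.718 ] tcp [ 0.4889 -0.1008  0.2606] z [ 0.0012 -0.0005 -1.    ] y [ 0.8721 -0.4894  0.0013] grasp [ 0.4891 -0.1009  0.1056] F [-1.9072  0.4173  5.428 ] gap 0.035218881713981506
```

View pics/w10.png

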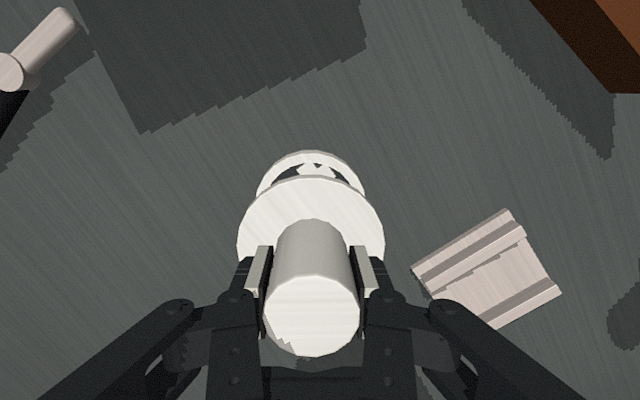

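View pics/t10c.png

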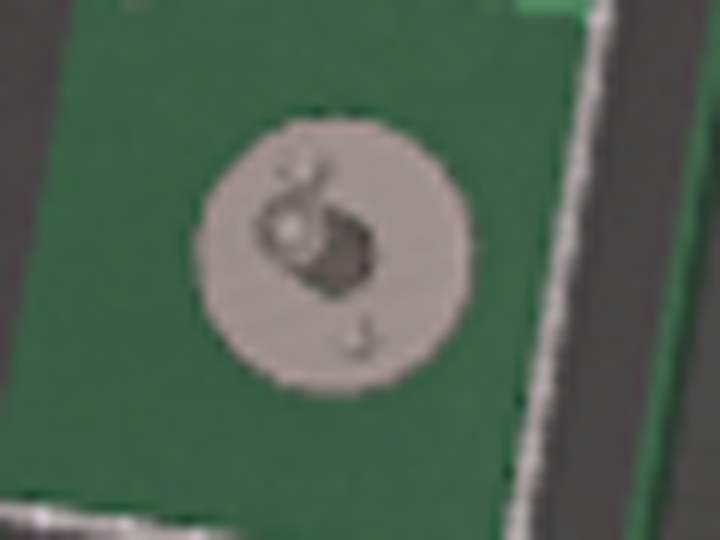

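Emit:
carry_out(
  motion=[
    {"jaw": -1, "tx": 0, "ty": 0, "tz": -1, "wx": 0, "wy": 0, "wz": 0},
    {"jaw": -1, "tx": 0, "ty": 0, "tz": -3, "wx": 0, "wy": 0, "wz": 0},
    {"jaw": -1, "tx": 0, "ty": 0, "tz": -4, "wx": 0, "wy": 0, "wz": 0},
    {"jaw": -1, "tx": 0, "ty": 0, "tz": -4, "wx": 0, "wy": 0, "wz": 0},
    {"jaw": -1, "tx": 0, "ty": 0, "tz": -4, "wx": 0, "wy": 0, "wz": 0},
    {"jaw": -1, "tx": 0, "ty": 0, "tz": -3, "wx": 0, "wy": 0, "wz": 0},
    {"jaw": -1, "tx": 0, "ty": 0, "tz": -1, "wx": 0, "wy": 0, "wz": 0},
    {"jaw": -1, "tx": 2, "ty": -1, "tz": 0, "wx": 0, "wy": 0, "wz": 0},
    {"jaw": -1, "tx": 4, "ty": -1.9, "tz": 0, "wx": 0, "wy": 0, "wz": 0},
    {"jaw": -1, "tx": 4, "ty": -1.9, "tz": 0, "wx": 0, "wy": 0, "wz": 0},
    {"jaw": -1, "tx": 4, "ty": -1.9, "tz": 0, "wx": 0, "wy": 0, "wz": 0},
    {"jaw": -1, "tx": 4, "ty": -1.9, "tz": 0, "wx": 0, "wy": 0, "wz": 0},
    {"jaw": -1, "tx": 4, "ty": -1.9, "tz": 0, "wx": 0, "wy": 0, "wz": 0},
    {"jaw": -1, "tx": 2, "ty": -0.8, "tz": 0, "wx": 0, "wy": 0, "wz": 0},
    {"jaw": -1, "tx": 0, "ty": 0, "tz": 0, "wx": 0, "wy": 0, "wz": 0},
    {"jaw": -1, "tx": 0, "ty": 0, "tz": 0, "wx": 0, "wy": 0, "wz": 0},
  ],
)

```text
clock: 17.95
tcp_pos: [0.5075, 0.1635, 0.4588]
orientation: [-0.0, 0.863, 0.505, -0.001]
wrist_force: [-0.5, -0.8, -2.1]
finger_gap: 0.0348
```

```bash
python3 - <<'E'
from h import *
s,p,R=rep()
c=eyes.calibration("wrist");np.savez("w11.npz",**c)
cv2.imwrite("pics/w11.png",eyes.read_camera("wrist"))
print(project(c,[[.557,.251,.094],[.557,.251,.038]]))
E
```

```text
t 17.95 q [ 0.1612  0.2229  0.057   1.407  -0.0005  2.2435] tcp [0.5075 0.1635 0.4588] z [-0.0019 -0.0008 -1.    ] y [ 0.872  -0.4895 -0.0013] grasp [0.5072 0.1634 0.3038] F [-0.5455 -0.7593 -2.0676] gap 0.03478308039011258
[[312.4313  59.2258]
 [312.2812  62.893 ]]
```

View pics/w11.png

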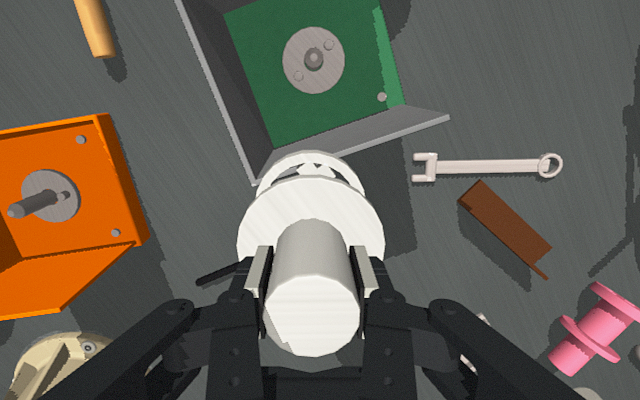

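```bash
python3 - <<'E'
from h import *
np.set_printoptions(precision=4,suppress=True)
im=cv2.imread("pics/w11.png");c=dict(np.load("w11.npz"))
cv2.imwrite("pics/w11c.png",cv2.resize(im[20:100,270:360],None,fx=7,fy=7,interpolation=cv2.INTER_CUBIC))
cv2.imwrite("pics/w11d.png",cv2.resize(im[140:220,230:395],None,fx=4.8,fy=4.8,interpolation=cv2.INTER_CUBIC))
hsv=cv2.cvtColor(im,cv2.COLOR_BGR2HSV)
m=((hsv[...,1]<60)).astype(np.uint8);m[:,:275]=0;m[:,352:]=0;m[:22]=0;m[98:]=0
n,l,st,ce=cv2.connectedComponentsWithStats(m);k=1+np.argmax(st[1:,4]);print(st[k],ce[k],onplane(c,ce[k],.038))
E
```

```text
[ 282   26   63   68 3335] [313.0792  59.6567] [0.5593 0.2534 0.038 ]
```

View pics/w11c.png

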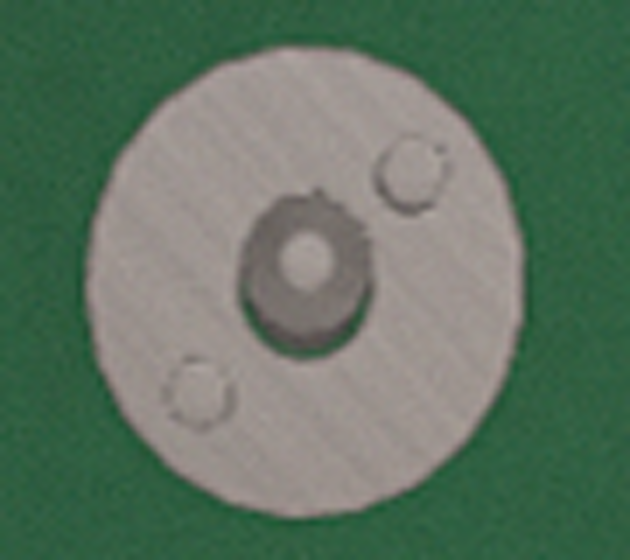

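View pics/w11d.png

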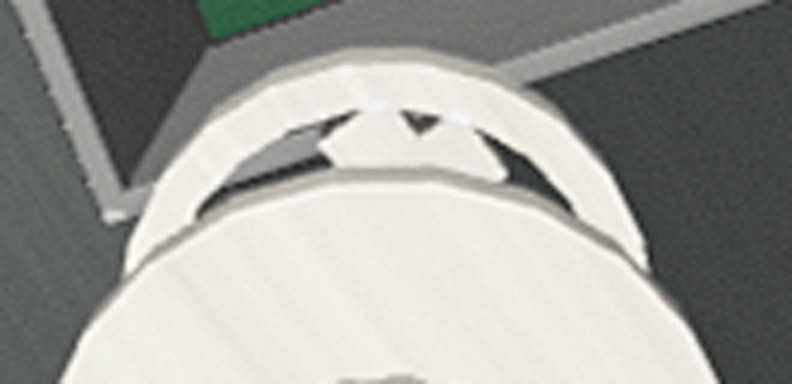

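```bash
python3 - <<'E'
from h import *
np.set_printoptions(precision=4,suppress=True)
im=cv2.imread("pics/w11.png");c=dict(np.load("w11.npz"))
print("disc",onplane(c,(313.2,59.8),.038))
a,b=onplane(c,(328.57,44.14),.048),onplane(c,(298.57,75.86),.048)
d=a-b;print("pins",a,b,np.linalg.norm(d),np.degrees(np.arctan2(d[1],d[0])),(a+b)/2)
print("tip",onplane(c,(313.3,56.7),.094))
cv2.imwrite("pics/w11e.png",cv2.resize(im[210:365,250:375],None,fx=3.8,fy=3.8,interpolation=cv2.INTER_CUBIC))
p,R=.0,0
# w9 standing reel: neck top & flange
c9=dict(np.load("w9.npz"))
print("neck top w9",onplane(c9,(310,205),.128),"flange",onplane(c9,(309.7,181.2),.074), "low flange")
E
```

```text
disc [0.5594 0.2532 0.038 ]
pins [0.5801 0.258  0.048 ] [0.5378 0.2465 0.048 ] 0.04385551490159108 15.295453060343497 [0.559  0.2522 0.048 ]
tip [0.5587 0.2525 0.094 ]
neck top w9 [ 0.4883 -0.1011  0.128 ] flange [ 0.4889 -0.0992  0.074 ] low flange
```

View pics/w11e.png

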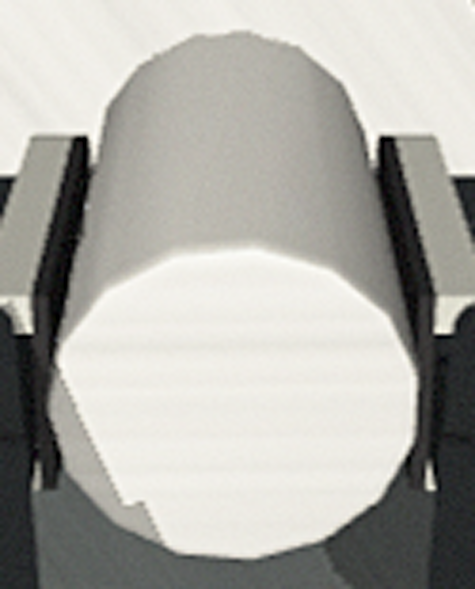

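```bash
python3 - <<'E'
from h import *
np.set_printoptions(precision=4,suppress=True)
c=dict(np.load("w11.npz"));p,R=pose()
n=onplane(c,(311.1,315.4),.326);print("necktop",n,"rel tool cm",R.T@(n-p)*100)
a=onplane(c,(250+(234.5/3.8)-.5,0+210+402.5/3.8-.5),.326)
for X in ([.559,.2527],[.5585,.252]):
    d=np.array([X[0]-p[0],X[1]-p[1],0]);print(R.T@d*100)
# predict lower flange inside? mid between tool x
print(project(c,[[*(p[:2]),.198],[*(p[:2]),.326]]))
E
```

```text
necktop [0.507  0.1639 0.326 ] rel tool cm [ 0.0483 -0.0722 13.3113]
[10.3217  0.1021 -0.0125]
[10.2362  0.0928 -0.0124]
[[312.4199 200.1131]
 [313.4367 316.1602]]
```

Emit:
carry_out(
  motion=[
    {"jaw": -1, "tx": 2, "ty": 0.15, "tz": 0, "wx": 0, "wy": 0, "wz": 0},
    {"jaw": -1, "tx": 3, "ty": 0, "tz": 0, "wx": 0, "wy": 0, "wz": 0},
    {"jaw": -1, "tx": 3, "ty": 0, "tz": 0, "wx": 0, "wy": 0, "wz": 0},
    {"jaw": -1, "tx": 2.25, "ty": 0, "tz": 0, "wx": 0, "wy": 0, "wz": 0},
    {"jaw": -1, "tx": 0, "ty": 0, "tz": 0, "wx": 0, "wy": 0, "wz": -4.5},
    {"jaw": -1, "tx": 0, "ty": 0, "tz": 0, "wx": 0, "wy": 0, "wz": -4.5},
    {"jaw": -1, "tx": 0, "ty": 0, "tz": 2, "wx": 0, "wy": 0, "wz": 0},
    {"jaw": -1, "tx": 0, "ty": 0, "tz": 3, "wx": 0, "wy": 0, "wz": 0},
    {"jaw": -1, "tx": 0, "ty": 0, "tz": 3, "wx": 0, "wy": 0, "wz": 0},
    {"jaw": -1, "tx": 0, "ty": 0, "tz": 1, "wx": 0, "wy": 0, "wz": 0},
    {"jaw": -1, "tx": 0, "ty": 0, "tz": 0, "wx": 0, "wy": 0, "wz": 0},
    {"jaw": -1, "tx": 0, "ty": 0, "tz": 0, "wx": 0, "wy": 0, "wz": 0},
  ],
)

```text
clock: 19.5
tcp_pos: [0.5596, 0.2523, 0.3713]
orientation: [0.0, 0.821, 0.571, 0.001]
wrist_force: [-0.3, 0.9, -2.2]
finger_gap: 0.0348
```

```bash
python3 - <<'E'
from h import *
s,p,R=rep()
print("yaw",np.degrees(np.arctan2(R[1,0],R[0,0])))
s=eyes.read_camera("scene");t=eyes.read_camera("top")
f=lambda im,x,y,w,h,k:cv2.resize(im[y:y+h,x:x+w],None,fx=k,fy=k,interpolation=cv2.INTER_CUBIC)
cv2.imwrite("pics/s12.png",np.hstack([f(s,350,140,100,125,4),f(t,190,130,100,125,4)]))
E
```

```text
t 19.5 q [ 0.2929  0.3985  0.0872  1.2571 -0.0001  2.2185] tcp [0.5596 0.2523 0.3713] z [ 0.0023  0.0005 -1.    ] y [ 0.9377 -0.3474  0.0019] grasp [0.56   0.2524 0.2163] F [-0.2992  0.8722 -2.2457] gap 0.034837575984960394
yaw 69.67054617702098
```

View pics/s12.png

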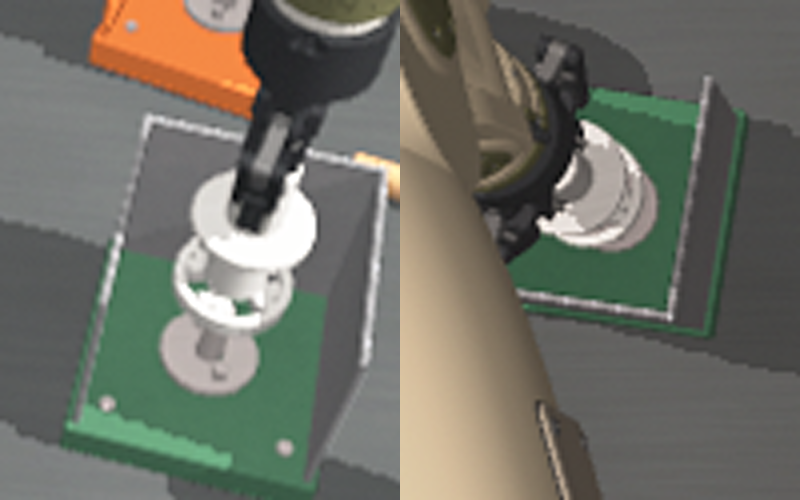

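Emit:
carry_out(
  motion=[
    {"jaw": -1, "tx": 0, "ty": 0, "tz": 0.7, "wx": 0, "wy": 0, "wz": 0},
    {"jaw": -1, "tx": 0, "ty": 0, "tz": 0.7, "wx": 0, "wy": 0, "wz": 0},
    {"jaw": -1, "tx": 0, "ty": 0, "tz": 0.6, "wx": 0, "wy": 0, "wz": 0},
    {"jaw": -1, "tx": 0, "ty": 0, "tz": 0.5, "wx": 0, "wy": 0, "wz": 0},
    {"jaw": -1, "tx": 0, "ty": 0, "tz": 0, "wx": 0, "wy": 0, "wz": 0},
  ],
)

```text
clock: 20.23
tcp_pos: [0.5589, 0.2525, 0.344]
orientation: [-0.0, 0.821, 0.571, -0.001]
wrist_force: [-0.5, -1.1, -1.5]
finger_gap: 0.0347
```

Emit:
carry_out(
  motion=[
    {"jaw": -1, "tx": 0, "ty": 0, "tz": 0.6, "wx": 0, "wy": 0, "wz": 0},
    {"jaw": -1, "tx": 0, "ty": 0, "tz": 0.6, "wx": 0, "wy": 0, "wz": 0},
    {"jaw": -1, "tx": 0, "ty": 0, "tz": 0.6, "wx": 0, "wy": 0, "wz": 0},
    {"jaw": -1, "tx": 0, "ty": 0, "tz": 0.6, "wx": 0, "wy": 0, "wz": 0},
    {"jaw": -1, "tx": 0, "ty": 0, "tz": 0.4, "wx": 0, "wy": 0, "wz": 0},
    {"jaw": -1, "tx": 0, "ty": 0, "tz": 0, "wx": 0, "wy": 0, "wz": 0},
    {"jaw": -1, "tx": 0, "ty": 0, "tz": 0, "wx": 0, "wy": 0, "wz": 0},
  ],
)

```text
clock: 21.1
tcp_pos: [0.5592, 0.2525, 0.3169]
orientation: [0.0, 0.821, 0.571, 0.0]
wrist_force: [-0.2, 0.8, -2.4]
finger_gap: 0.0352
```

Emit:
carry_out(
  motion=[
    {"jaw": -1, "tx": 0, "ty": 0, "tz": 0.3, "wx": 0, "wy": 0, "wz": 0},
    {"jaw": -1, "tx": 0, "ty": 0, "tz": 0.3, "wx": 0, "wy": 0, "wz": 0},
    {"jaw": -1, "tx": 0, "ty": 0, "tz": 0.2, "wx": 0, "wy": 0, "wz": 0},
    {"jaw": -1, "tx": 0, "ty": 0, "tz": 0.2, "wx": 0, "wy": 0, "wz": 0},
    {"jaw": -1, "tx": 0, "ty": 0, "tz": 0, "wx": 0, "wy": 0, "wz": 0},
    {"jaw": -1, "tx": 0, "ty": 0, "tz": 0, "wx": 0, "wy": 0, "wz": 0},
  ],
)

```text
clock: 21.85
tcp_pos: [0.5591, 0.2525, 0.3068]
orientation: [0.0, 0.821, 0.571, 0.0]
wrist_force: [-0.2, -0.1, -3.6]
finger_gap: 0.0348
```

Emit:
carry_out(
  motion=[
    {"jaw": -1, "tx": 0, "ty": 0, "tz": 0.2, "wx": 0, "wy": 0, "wz": 0},
    {"jaw": -1, "tx": 0, "ty": 0, "tz": 0.2, "wx": 0, "wy": 0, "wz": 0},
    {"jaw": -1, "tx": 0, "ty": 0, "tz": 0.2, "wx": 0, "wy": 0, "wz": 0},
    {"jaw": -1, "tx": 0, "ty": 0, "tz": 0, "wx": 0, "wy": 0, "wz": 0},
  ],
)

```text
clock: 22.35
tcp_pos: [0.559, 0.2525, 0.3005]
orientation: [-0.0, 0.821, 0.571, -0.0]
wrist_force: [-0.3, -0.6, -2.3]
finger_gap: 0.035
```

Now 8 mm past pin height with no contact force, so the pins are in the slots. Lowering onto the disc.

Emit:
carry_out(
  motion=[
    {"jaw": -1, "tx": 0, "ty": 0, "tz": 0.1, "wx": 0, "wy": 0, "wz": 0},
    {"jaw": -1, "tx": 0, "ty": 0, "tz": 0.1, "wx": 0, "wy": 0, "wz": 0},
    {"jaw": -1, "tx": 0, "ty": 0, "tz": 0.05, "wx": 0, "wy": 0, "wz": 0},
    {"jaw": -1, "tx": 0, "ty": 0, "tz": 0, "wx": 0, "wy": 0, "wz": 0},
  ],
)

```text
clock: 22.85
tcp_pos: [0.5591, 0.2526, 0.2987]
orientation: [0.0, 0.821, 0.571, 0.0]
wrist_force: [-0.8, 0.4, 1.2]
finger_gap: 0.0347
```

Emit:
carry_out(
  motion=[
    {"jaw": -1, "tx": 0, "ty": 0, "tz": 0.05, "wx": 0, "wy": 0, "wz": 0},
    {"jaw": -1, "tx": 0, "ty": 0, "tz": 0, "wx": 0, "wy": 0, "wz": 0},
    {"jaw": 0, "tx": 0, "ty": 0, "tz": 0, "wx": 0, "wy": 0, "wz": 0},
    {"jaw": 0.3, "tx": 0, "ty": 0, "tz": 0, "wx": 0, "wy": 0, "wz": 0},
    {"jaw": 0.8, "tx": 0, "ty": 0, "tz": 0, "wx": 0, "wy": 0, "wz": 0},
    {"jaw": 0.8, "tx": 0, "ty": 0, "tz": 0, "wx": 0, "wy": 0, "wz": 0},
    {"jaw": 0.8, "tx": 0, "ty": 0, "tz": 0, "wx": 0, "wy": 0, "wz": 0},
    {"jaw": 0.8, "tx": 0, "ty": 0, "tz": 0, "wx": 0, "wy": 0, "wz": 0},
  ],
  force=20,
)

```text
clock: 23.85
tcp_pos: [0.5591, 0.2525, 0.2977]
orientation: [0.0, 0.821, 0.571, -0.0]
wrist_force: [-0.2, -0.1, 1.5]
finger_gap: 0.077
```

Emit:
carry_out(
  motion=[
    {"jaw": 0.8, "tx": 0, "ty": 0, "tz": -1, "wx": 0, "wy": 0, "wz": 0},
    {"jaw": 0.8, "tx": 0, "ty": 0, "tz": -2, "wx": 0, "wy": 0, "wz": 0},
    {"jaw": 0.8, "tx": 0, "ty": 0, "tz": -3, "wx": 0, "wy": 0, "wz": 0},
    {"jaw": 0.8, "tx": 0, "ty": 0, "tz": -3, "wx": 0, "wy": 0, "wz": 0},
    {"jaw": 0.8, "tx": 0, "ty": 0, "tz": -3, "wx": 0, "wy": 0, "wz": 0},
    {"jaw": 0.8, "tx": 0, "ty": 0, "tz": -3, "wx": 0, "wy": 0, "wz": 0},
    {"jaw": 0.8, "tx": -4, "ty": 0, "tz": 0, "wx": 0, "wy": 0, "wz": 0},
    {"jaw": 0.8, "tx": -4, "ty": 0, "tz": 0, "wx": 0, "wy": 0, "wz": 0},
    {"jaw": 0.8, "tx": -4, "ty": 0, "tz": 0, "wx": 0, "wy": 0, "wz": 0},
    {"jaw": 0.8, "tx": -4, "ty": 0, "tz": 0, "wx": 0, "wy": 0, "wz": 0},
    {"jaw": 0.8, "tx": 0, "ty": 0, "tz": 0, "wx": 0, "wy": 0, "wz": 0},
    {"jaw": 0.8, "tx": 0, "ty": 0, "tz": 0, "wx": 0, "wy": 0, "wz": 0},
  ],
)

```text
clock: 25.35
tcp_pos: [0.5038, 0.1026, 0.4485]
orientation: [0.0, 0.821, 0.571, 0.001]
wrist_force: [-0.5, 0.9, -0.2]
finger_gap: 0.0768
```

```bash
python3 - <<'E'
from h import *
rep()
cw=eyes.calibration("wrist");w=eyes.read_camera("wrist")
s=eyes.read_camera("scene");t=eyes.read_camera("top")
cv2.imwrite("pics/w13.png",w);np.savez("w13.npz",**cw);cv2.imwrite("pics/s13f.png",s);cv2.imwrite("pics/t13f.png",t)
f=lambda im,x,y,w,h,k:cv2.resize(im[y:y+h,x:x+w],None,fx=k,fy=k,interpolation=cv2.INTER_CUBIC)
cv2.imwrite("pics/s13.png",np.hstack([f(s,350,150,100,125,4),f(t,190,130,100,125,4)]))
cs=eyes.calibration("scene");ct=eyes.calibration("top")
for z in (.166,.112,.104,.05,.038): print(z,project(cw,[[.559,.2525,z]]),project(cs,[[.559,.2525,z]]),project(ct,[[.559,.2525,z]]))
E
```

```text
t 25.35 q [ 0.0446  0.1844 -0.0161  1.3688  0.0003  1.9701] tcp [0.5038 0.1026 0.4485] z [ 0.0014  0.0004 -1.    ] y [ 0.9377 -0.3473  0.0012] grasp [0.504  0.1027 0.2935] F [-0.5302  0.8671 -0.21  ] gap 0.07682058736366548
0.166 [[310.9048 -49.165 ]] [[411.8631 198.0384]] [[232.856  174.7673]]
0.112 [[310.8327 -23.207 ]] [[407.5471 210.7396]] [[237.2119 177.4454]]
0.104 [[310.8243 -20.1906]] [[406.9392 212.5288]] [[237.8224 177.8207]]
0.05 [[310.778   -3.5254]] [[403.0288 224.0363]] [[241.7314 180.2241]]
0.038 [[310.7697  -0.5133]] [[402.203  226.4664]] [[242.553  180.7292]]
```

View pics/s13.png

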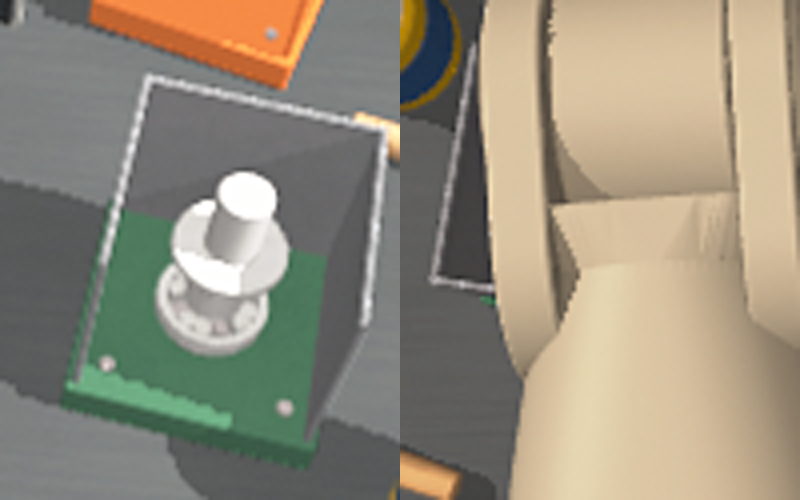

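View pics/w13.png

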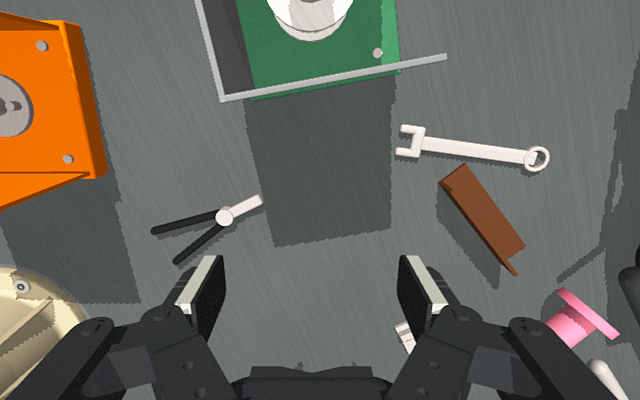

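```bash
python3 - <<'E'
from workcell import env
print(env.hand_in())
E
```

```text
the job is handed in; nothing more can be done
None
```

The reel is on the green winder's spindle with the drive pins in its slots. It is fully home and let go, and I handed the job in at about 25.5 s of the 72 s. `hand_in` reports no verdict, so success rests on the checks below.

**What I did:**
- I gripped the silver reel by its neck at 45° and lifted it from the rest. I turned it upright at about (0.49, -0.10) on the bare bench and released it there.
- I took it again by the neck from straight above and carried it over the guards. I turned it about 9° to match the measured pin direction and lowered it over the spindle.

**Last checks:**
- **Seating:** the reel passed pin height with no contact force. It then met the disc with the TCP at 0.2987 m, where I expected 0.2986 m for fully home.
- **Position:** after release, the scene picture shows the reel upright. The neck top is at pixel (411.5, 199), against (411.9, 198.0) predicted for fully home.
- **Arm:** the gripper is open and clear, with wrist force near zero.
- **Bystanders:** I moved none of them on purpose and they looked undisturbed, though I did not measure their final positions.

**Disagreements:**
- The reel touched the bench about 2.5 mm higher than expected from the neck measurement, which calibration error could explain. It stood upright all the same.
- The pin direction came out between 15° and 18° depending on the view, inside the 7° tolerance.
- At the end the arm hid the winder from the top camera. The seating check therefore uses only the scene picture and the contact height.

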